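# Transfer a flat measuring cell to the reading stage with a spatula

### The arm

A 7-joint arm with a two-finger parallel gripper is mounted at the origin on the work surface. World frame = base frame: x ahead of the robot, y to its left, z up, the work surface at z = 0. Lengths are in m, angles in degrees, forces in N, time in s.
With the tool pointing down it reaches from about 0.425 to 0.875 m from the base axis. Payload 4.7 kg.
Tool frame: the origin (TCP) lies on the front face of the gripper's body, between the roots of the fingers; the fingertips stand 70 mm ahead of it and the grasp point (between the pads) lies 51 mm ahead of it; z points along the fingers, y is the direction in which the jaws open and shut (so a half turn about z gives the same grasp; the last joint's range is limited). The gripper opens to 87 mm and grips with 3 to 60 N. Pads are 19 mm wide; open, the fingers measure 117 mm over their backs; the gripper's body (75 mm by 190 mm) begins 51 mm behind the grasp point.
Start: joints at [-68.52, 18.392, -4.016, 83.108, 1.295, 78.541, -3.26], TCP at [0.229, 0.608, 0.292] pointing down, gripper open.
Joint ranges: [-163.93, 163.93], [-17.29, 119.83], [-79.2, 71.16], [3.27, 140.29], [-89.18, 269.18], [5.43, 117.66], [-154.24, 154.24]. Speed limits (degrees/s): [147.25, 147.25, 180, 180, 180, 180, 180].

### API

Orientations are given as [roll, pitch, yaw] about the fixed x, y, z axes, in that order (R = Rz(yaw) Ry(pitch) Rx(roll)).
In Python, from cell import env gives the robot as it stands.
- The arm moves only by the tool drive_tool, never from a script. Its argument "commands" is a list of rows, each a list of 7 numbers: the shift along the tool's x, y, z in cm, then the turn, a rotation vector about the tool's x, y, z in degrees, then the opening, from 0 (shut) to 1 (fully open). In form: [[tx, ty, tz, rx, ry, rz, hand], ...]. A call has 1 to 20 rows; each row shifts and turns the commanded pose from where the row before left it, along the tool's axes as they then stand; what a row does not reach is not made up. A row lasts 1/12 s, in which the tool goes at most 41.7 mm and 7.16 degrees, less where a joint would pass 70% of its speed; a pose out of reach is approached as far as the arm can. A call is refused whole if a number of a shift passes 4.17 or a number of a turn 7.16, either way. A call with a gripper value outside its range is refused whole. The fingers move at their own pace and stop on an object; "force" is the grip in N (left out, the last holds). Time passes only in rows, so rows that do not move let the fingers close. It gives the time, the measured TCP pose, the force and the opening at its end, in the units of the state.
- env.get_obs(): the state, without advancing time (a new reading comes with each control period).
- env.read_camera(name): name is "scene" or "top"; returns a dict with "img" (384x512x3 uint8, blue, green, red), "mtx" (3x3 intrinsics, pixels), "k1" (the pictures are not rectified: a ray, as slopes to the right and down, at radius r is drawn at 1 + k1 r^2 times it, then the intrinsics apply), "pose" (4x4, takes a point from camera to world coordinates). Camera axes: x right, y down, z forward; pixel columns grow to the right and rows downward; lengths in m; the calibration is good to about 2 mm. A picture is of the moment at which its call begins. There is no depth.
- env.sign_off(): hands the job in, once; it reports no verdict.
The state is a dict: "time_s": time; "qpos": joint angles; "joint_velocities": joint speeds; "effort": joint torques, N m; "tool_pos": TCP position; "tool_rot": TCP orientation; "force": force on the tool from outside, world axes, zero at the start; "wrist_torque": the same for the moment, N m; "grip_width": finger opening in m.
Only numpy, scipy, OpenCV 4.12 (cv2) and the standard library are available. Lean on these libraries where they do the work, as an engineer would, in place of code of your own. Each camera call takes 0.05 s, during which the arm holds its last target.

### The job

Push the flat black cell round on the blue board until its far edge lies flush against both steel pins, then slide the spatula under it, between its runners, and lift it clear. Carry it on the spatula, level and never held in the fingers, to the grey reading stage, set it down gently and squarely inside the yellow frame, and draw the spatula out. Finish by laying the spatula back down with its blade flat on the green mat; leave the beaker, tube rack and jar alone.

Things in the scene. Friction and masses are not known exactly. Their poses are not given: they have to be found in the camera images.
- cell: Loose black cell, 100 (x) by 120 (y) by 16 mm high, 0.16 kg: 8 mm plate on two grey runners 8 mm high, 10 mm wide, along x at its y edges; under it a tunnel 100 mm wide, 8 mm high, open at both x ends. 3 mm screw heads on top. Origin: centre of the runners' underside. Starts on the board turned anticlockwise 0.3 to 0.45 rad from square, its far right corner (+x, -y) near the right (-y) pin.
- board: Fixed blue board, 8 mm thick, x from -130 to 80 mm, y from -100 to 100 mm in its frame, origin at its underside. Two steel pins, 14 mm diameter, axes at (57, -32) and (57, 44) mm, tops 40 mm above the bench. Their near sides touch the line x = 50 mm, so the cell square with its +x edge against both pins has its origin at x = 0, and there the cell's x is along the board's x.
- stage: Fixed grey reading stage, flat top 25 mm above the bench, 190 (x) by 200 mm (y); origin at the centre of its underside, below the centre of the yellow frame painted on top. Frame inside: 120 (x) by 140 mm (y), 10 mm more than the cell on every side, the cell's x along the stage's x. Beyond the top, x = 95 to 145 mm, is a white control strip 45 mm high.
- spatula: Loose cranked spatula, 0.17 kg: flat steel blade 95 (x) by 70 (y) by 2.5 mm; an 8 mm thick neck rises from its rear (-x); an orange handle 16 mm wide (y), 24 mm high runs level back from x = -62 to -172 mm, its centre 55 mm above the blade's underside. Origin: centre of the blade's underside. Stands stably on its blade alone on the mat, handle in the air towards the robot.
- spatula_grip (a point): Grasp point on the spatula's handle, near its blade end: 78 mm behind the blade's centre (x = -78 mm in the spatula's frame) and 55 mm above the blade's underside, mid-height of the 24 mm high handle. Same axes as the spatula. Grip firmly: the loaded blade hangs out in front of this point.
- mat: Green mat, fixed, 150 mm (x) by 110 mm (y), 3 mm thick; origin at the centre of its underside. Only the spatula's blade lies on it.
- beaker: Empty glass beaker, 72 mm across, 95 mm high, loose bystander; origin under its centre.
- rack: Black rack of white tubes, 100 by 200 mm, 114 mm high, loose bystander at the left; origin under its centre.
- jar: White jar with a blue lid, 70 mm across, 85 mm high, loose bystander at the right; origin under its centre.
Mind the look-alikes: they are no part of the job. What is shaped like the cell but red is not meant. Of the things shaped like the spatula, the steel one is meant.

How it is judged (in metres and radians):
On the way, in this order (a step that is already met when the one before it is completed fails the run):
1. the cell stands on the board square against both pins (angle between the x axis of cell and the x axis of board, either way round below 0.05 rad and x of cell in the frame of board between -0.005 and 0.005 m and y of cell in the frame of board between -0.035 and 0.035 m and z of cell in the frame of board between 0.004 and 0.012 m), for 0.2 s.
2. the cell is lifted clear, level, on the blade only (height (world z) of cell above 0.035 m and angle between cell's own z axis and vertical below 0.2 rad and contact force between spatula and cell above 0.4 N and contact force between the fingers and cell below 0.1 N and horizontal distance between spatula and cell below 0.035 m), for 0.3 s.
3. the cell stands on the reading stage inside the frame (x of cell in the frame of stage between -0.012 and 0.012 m and y of cell in the frame of stage between -0.012 and 0.012 m and angle between the x axis of cell and the x axis of stage, either way round below 0.2 rad and z of cell in the frame of stage between 0.021 and 0.029 m and contact force between cell and stage above 0.3 N), for 0.1 s.
At the end, for the whole second after the job is handed in: Cell flat on the stage, centre within 12 mm (x, y) of the frame's centre and 0.2 rad of square (either way round), clear of the spatula; spatula flat on the mat (0.06 rad), blade centre within 42 mm (x) and 35 mm (y) of the mat's centre; all at rest (x of cell in the frame of stage between -0.012 and 0.012 m and y of cell in the frame of stage between -0.012 and 0.012 m and angle between the x axis of cell and the x axis of stage, either way round below 0.2 rad and z of cell in the frame of stage between 0.021 and 0.029 m and angle between cell's own z axis and vertical below 0.05 rad and linear speed of each of cell, spatula below 0.02 m/s and contact force between cell and spatula below 0.05 N and x of spatula in the frame of mat between -0.042 and 0.042 m and y of spatula in the frame of mat between -0.035 and 0.035 m and z of spatula in the frame of mat between 0 and 0.006 m and angle between spatula's own z axis and vertical below 0.06 rad); the robot touches nothing.
It fails at once if the cell is tipped by more than 0.35 rad (angle between cell's own z axis and vertical above 0.35 rad).
It fails at once if the fingers hold the cell in the air (height (world z) of cell above 0.035 m and contact force between the fingers and cell above 0.5 N).
It fails at once if the cell is dropped or thrown (faster than 0.9 m/s) (linear speed of cell above 0.9 m/s).
It fails at once if the beaker, rack or jar is moved by more than 30 mm (distance of any of beaker, rack, jar from where it was at the start of the episode above 0.03 m).
It also fails if it takes over 72 s, if anything falls off the work surface, if the arm or the gripper's body presses on something with over 40 N, if the wrist force passes 120 N, or if a joint passes its speed limit or range.

## Working session

There is one attempt and no reset: what is moved stays moved. The work goes in short steps, Python scripts to look and compute and a tool call to move; the robot and the scene stay as the last step left them, time stands still between calls to the robot, and variables do not carry over. Pictures are saved under pics/ and viewed, and the job is handed in when it is done.

Besides the shell and the picture viewer there is one more tool, called after "Call:" by a JSON object that holds its "method" and its "body". drive_tool: Moves the arm, as the interface text tells. Its arguments: {"type":"object","properties":{"commands":{"type":"array"},"force":{"type":"number"}},"required":["commands"]}

```bash
ls; mkdir -p pics; python3 - <<'E'
from cell import env
import cv2
o=env.get_obs(); print(o)
for n in("scene","top"):
    c=env.read_camera(n); cv2.imwrite(f"pics/{n}0.png",c["img"]); print(n,c["mtx"],c["k1"],c["pose"])
E
```

```text
pics
{'time_s': 0.0, 'qpos': array([-68.52132606,  18.44124602,  -4.01714314,  83.17500315,
         1.29417729,  78.54095385,  -3.25850854]), 'joint_velocities': array([ 0.05671999, -0.03635166, -0.08259854, -0.0130411 , -0.04239626,
       -0.02818179,  0.11459019]), 'effort': array([ 6.39488599e-05, -4.91297007e+01, -4.04020138e-01, -3.12524164e+01,
       -6.38593454e-02,  4.38009342e-02,  1.76032217e-04]), 'tool_pos': array([0.22932138, 0.60775261, 0.29113593]), 'tool_rot': array([-1.79888002e+02,  4.42980148e-03,  1.59333939e+02]), 'force': array([ 0.41026921, -0.50074704,  0.44691538]), 'wrist_torque': array([-0.04300531, -0.0206895 , -0.02937093]), 'grip_width': 0.08706519487301104}
scene [[483.72285493   0.         263.08530592]
 [  0.         483.72285493 192.10352709]
 [  0.           0.           1.        ]] -0.073259213113248 [[ 0.82586094  0.44676796 -0.34402341  1.05448521]
 [ 0.56386394 -0.65795058  0.49915778 -0.79263406]
 [-0.0033427  -0.60621731 -0.79529202  1.33382474]
 [ 0.          0.          0.          1.        ]]
top [[450.45258537   0.         256.49188244]
 [  0.         450.45258537 190.90522387]
 [  0.           0.           1.        ]] -0.08053854697806763 [[ 0.0062374  -0.9860638   0.16625063  0.24039082]
 [-0.99984339 -0.00890321 -0.01529446  0.01155601]
 [ 0.01656148 -0.1661292  -0.98596491  1.71832308]
 [ 0.          0.          0.          1.        ]]
```

View pics/scene0.png

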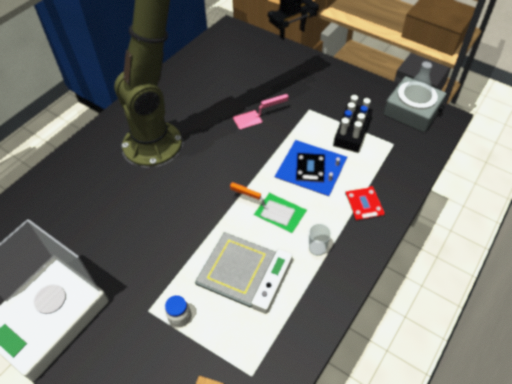

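View pics/top0.png

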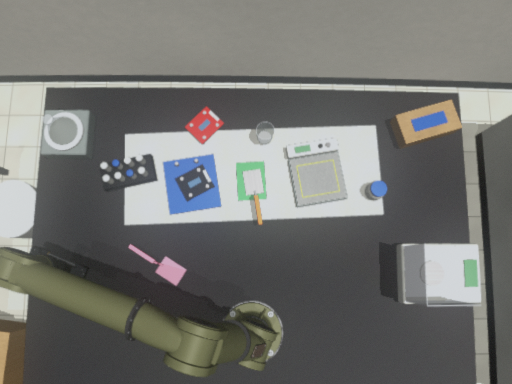

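The top view shows the board near (192,184), the cell on it near (195,183), the mat near (251,181), the stage near (318,180) and the spatula handle near (257,208). I'll enlarge these areas.

```bash
cat > h.py <<'E'
import numpy as np, cv2
from cell import env
def undist(c,uv):
    uv=np.asarray(uv,float).reshape(-1,2); K=c["mtx"]
    d=np.array([c["k1"],0,0,0,0.])
    return cv2.undistortPoints(uv.reshape(-1,1,2),K,d,criteria=None if False else (3,50,1e-10)).reshape(-1,2) if False else cv2.undistortPointsIter(uv.reshape(-1,1,2),K,d,np.eye(3),np.eye(3),(3,50,1e-10)).reshape(-1,2)
def cast(c,uv,z):
    s=undist(c,uv); P=c["pose"]
    d=np.c_[s,np.ones(len(s))]@P[:3,:3].T; o=P[:3,3]
    return o+d*((z-o[2])/d[:,2])[:,None]
def proj(c,X):
    X=np.asarray(X,float).reshape(-1,3); P=np.linalg.inv(c["pose"])
    rv=cv2.Rodrigues(P[:3,:3])[0]
    return cv2.projectPoints(X,rv,P[:3,3],c["mtx"],np.array([c["k1"],0,0,0,0.]))[0].reshape(-1,2)
def crop(c,name,x0,y0,w,h,s):
    im=cv2.resize(c["img"][y0:y0+h,x0:x0+w],None,fx=s,fy=s,interpolation=cv2.INTER_CUBIC); cv2.imwrite(name,im)
E
python3 - <<'E'
from h import *
c=env.read_camera("top"); crop(c,"pics/t1.png",155,110,130,100,6)
crop(c,"pics/t2.png",230,110,170,120,4)
c=env.read_camera("scene"); crop(c,"pics/s1.png",225,90,165,145,4)
crop(c,"pics/s2.png",150,180,190,140,4)
E
```

```text
(no output)
```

View pics/t1.png

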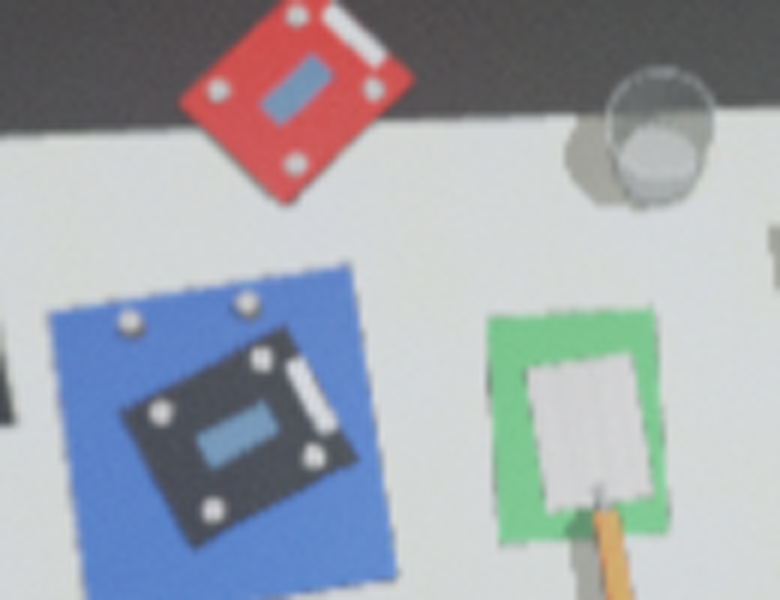

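View pics/t2.png

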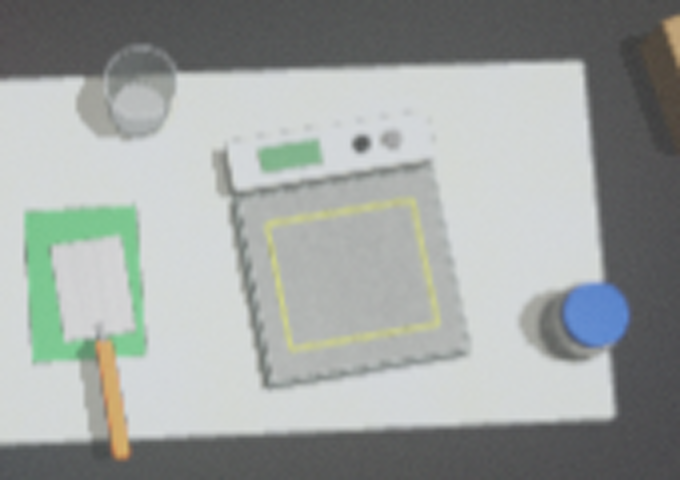

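View pics/s1.png

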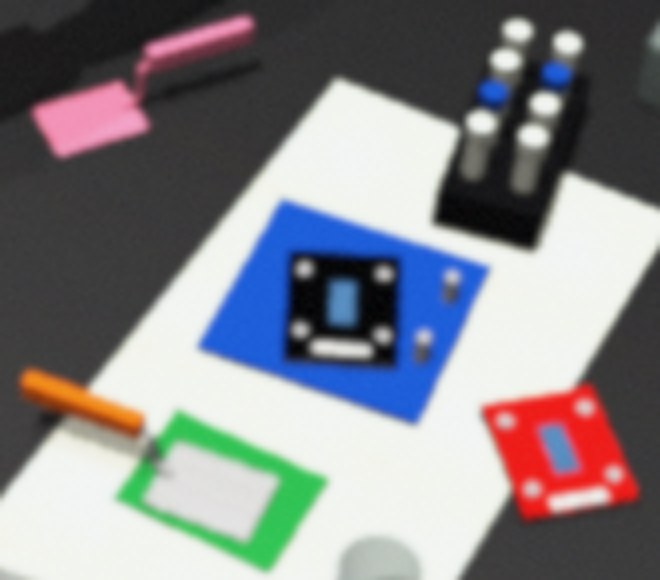

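View pics/s2.png

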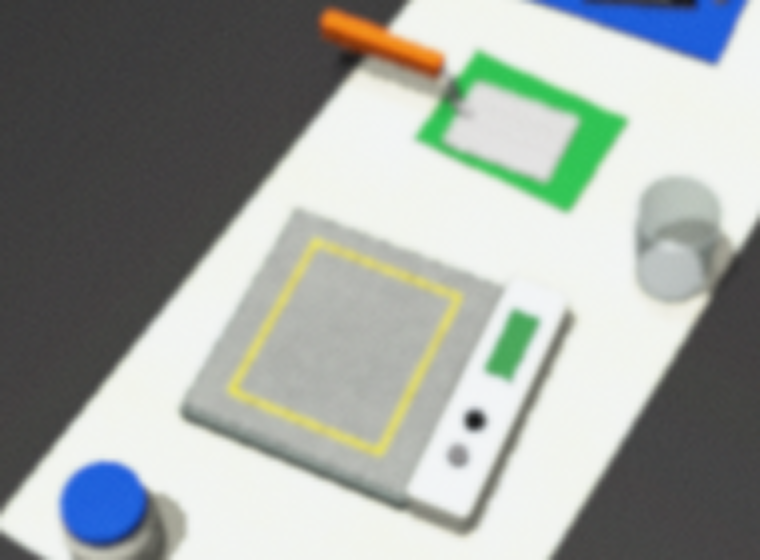

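```bash
cat >> h.py <<'E'
def big(m):
    cs=cv2.findContours(m,cv2.RETR_EXTERNAL,cv2.CHAIN_APPROX_NONE)[0]
    return max(cs,key=cv2.contourArea)
S=4
def rect(c,m,z,off=0):
    """m mask at S x upscaled; returns centre, dims, angle"""
    cnt=cv2.convexHull(big(m)).reshape(-1,2)
    uv=(cnt+0.5)/S-0.5
    w=cast(c,uv,z)[:,:2]
    (cx,cy),(a,b),t=cv2.minAreaRect((w*1000).astype(np.float32))
    # angle within +-45 of x; dims reported along x',y'
    while t>45: t-=90; a,b=b,a
    while t<-45: t+=90; a,b=b,a
    return np.round([cx,cy,a,b,t],1)
def up(c):
    im=cv2.resize(c["img"],None,fx=S,fy=S,interpolation=cv2.INTER_CUBIC)
    return im,cv2.cvtColor(im,cv2.COLOR_BGR2HSV)
def roi(m,c,lo,hi):
    """keep only mask within world box at z=0"""
    q=proj(c,[[lo[0],lo[1],0],[hi[0],lo[1],0],[hi[0],hi[1],0],[lo[0],hi[1],0]])
    k=np.zeros_like(m); cv2.fillConvexPoly(k,np.int32(q*S),255); return m&k
E
python3 - <<'E'
from h import *
for n in("top","scene"):
    c=env.read_camera(n); im,h=up(c)
    H,s,v=h[...,0],h[...,1],h[...,2]
    B=lambda x:(x*255).astype(np.uint8)
    ctr=[193,184] if n=="top" else [310,167]
    print(n,"boardctr",cast(c,[ctr],0.008))
    blue=B((H>104)&(H<125)&(s>110))
    d=cast(c,[ctr],0.008)[0]; bx=([d[0]-.17,d[1]-.16],[d[0]+.17,d[1]+.16])
    print("board",rect(c,roi(blue,c,*bx),.008))
    blk=B((v<110)&(s<130)); k=cv2.erode(roi(blk,c,[d[0]-.13,d[1]-.11],[d[0]+.12,d[1]+.11]),None)
    print("cell",rect(c,k,.024))
    g=B((H>50)&(H<80)&(s>80)); ctr=[251,181] if n=="top" else [279,211]
    d=cast(c,[ctr],0.003)[0]; bx=([d[0]-.12,d[1]-.12],[d[0]+.12,d[1]+.12])
    print("mat",rect(c,roi(g,c,*bx),.003))
    mc=d
    bl=B((s<45)&(v>120)); k=roi(bl,c,[d[0]-.065,d[1]-.05],[d[0]+.065,d[1]+.05]); k=cv2.morphologyEx(k,cv2.MORPH_OPEN,np.ones((13,13)))
    print("blade",rect(c,k,.0055)); cv2.imwrite(f"pics/bl_{n}.png",k[::2,::2])
    o=B((H>5)&(H<22)&(s>110)); bx=([d[0]-.3,d[1]-.12],[d[0]+.05,d[1]+.12])
    print("handle@70",rect(c,roi(o,c,*bx),.070),"@58",rect(c,roi(o,c,*bx),.058))
    y=B((H>20)&(H<38)&(s>70)); ctr=[318,180] if n=="top" else [238,267]
    d=cast(c,[ctr],0.025)[0]; bx=([d[0]-.1,d[1]-.11],[d[0]+.1,d[1]+.11])
    y=cv2.morphologyEx(y,cv2.MORPH_CLOSE,np.ones((9,9)))
    print("frame",rect(c,roi(y,c,*bx),.025))
E
```

```text
top boardctr [[0.55358443 0.23017282 0.008     ]]
board [554.8 236.1 204.1 194.7   9.6]
cell [556.9 223.6  93.6 113.1  29.3]
mat [570.7   8.  143.5 105.2   4.1]
blade [ 5.645e+02 -5.000e-01  9.940e+01  7.150e+01  9.500e+00]
handle@70 [448.4 -19.5 109.2  15.7   8.7] @58 [449.9 -19.7 110.   15.8   8.7]
frame [ 551.3 -180.8   14.6    1.9   -0.6]
scene boardctr [[0.55641086 0.22771457 0.008     ]]
board [557.6 233.  205.7 197.2   9.8]
cell [563.  215.8  91.9 119.6  29.1]
mat [572.4   5.7 147.1 107.1   4.2]
blade [564.   -2.6 100.3  69.9   9.6]
handle@70 [452.  -27.7 115.4  39.   10.6] @58 [446.3 -20.4 116.5  39.4  10.6]
frame [ 578.8 -249.9  131.8  152.    10.2]
```

```bash
python3 - <<'E'
from h import *
B=lambda x:(x*255).astype(np.uint8)
c=env.read_camera("top"); im,h=up(c); H,s,v=cv2.split(h)
print(h[int(S*188),S*(298):S*(345):8][:, :].tolist()[:3])
t=[(319,158),(298,166),(300,175)]
q=im.astype(int); yel=B((np.minimum(q[...,1],q[...,2])-q[...,0])>25)
yel=roi(yel,c,[.46,-.36],[.66,-.14]); yel=cv2.morphologyEx(yel,cv2.MORPH_CLOSE,np.ones((15,15)))
print("frame",rect(c,yel,.025)); cv2.imwrite("pics/y.png",yel[400:1000,900:1700])
# points by eye, in crops
P=lambda l,x0,y0,sc:[(x0+(a+.5)/sc-.5,y0+(b+.5)/sc-.5) for a,b in l]
print("pins top",cast(c,P([(129,320),(247,302)],155,110,6),.040)[:,:2]*1000)
print("cell corners top far-left,far-right,near-right,near-left",cast(c,P([(121,412),(288,327),(357,460),(195,548)],155,110,6),.024)[:,:2]*1000)
print("beaker rim/jar",cast(c,P([(660,118)],155,110,6),.095),cast(c,P([(596,314)],230,110,4),.085))
print("rack",cast(c,[(100,166),(103,190),(156,180),(153,155)],.05)[:,:2]*1000)
c=env.read_camera("scene")
print("pins scene",cast(c,P([(452,276),(424,338)],225,90,4),.040)[:,:2]*1000)
print("cell scene fl,fr,nr,nl",cast(c,P([(399,258),(396,366),(285,360),(291,254)],225,90,4),.024)[:,:2]*1000)
E
```

```text
[[75, 3, 182], [33, 42, 193], [35, 26, 188]]
frame [ 578.3 -249.3  132.2  151.6   10.4]
pins top [[628.99035897 293.2664701 ]
 [641.38221029 218.42632208]]
cell corners top far-left,far-right,near-right,near-left [[572.42987689 298.83374583]
 [628.96333537 193.56994741]
 [542.64583766 147.33043256]
 [485.14037482 248.69448795]]
beaker rim/jar [[ 0.74874695 -0.04249632  0.095     ]] [[ 0.53039054 -0.46818083  0.085     ]]
rack [[612.50066831 582.31653334]
 [519.9332464  564.73165265]
 [560.00020604 365.13699674]
 [656.904845   381.00890712]]
pins scene [[629.68946168 291.94890817]
 [644.23605696 215.55988809]]
cell scene fl,fr,nr,nl [[574.10325594 297.29662574]
 [634.54842686 186.90360317]
 [551.38171064 138.45608099]
 [490.54563275 246.30339662]]
```

View pics/y.png

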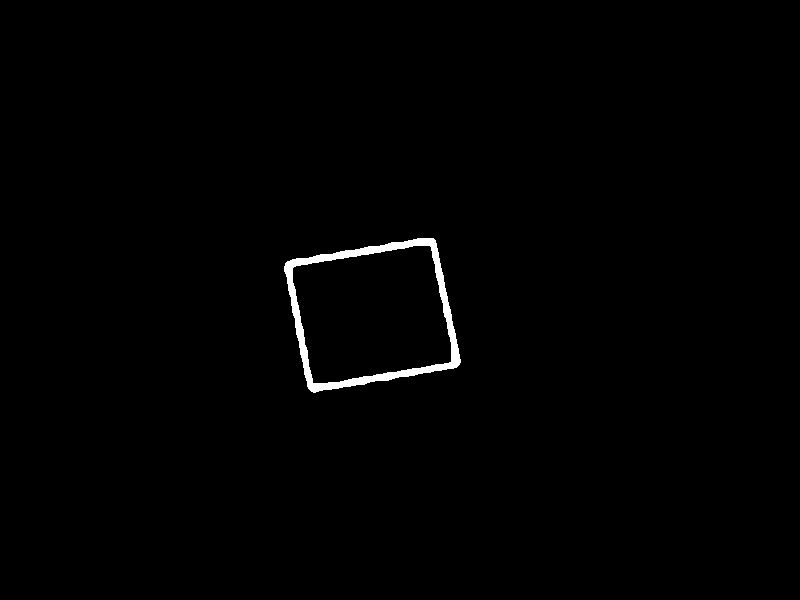

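Call:
{"method": "drive_tool", "body": {"commands": [[-2.92,-2.36,0.6,0,0,0,0.29],[-2.92,-2.36,0.6,0,0,0,0.29],[-2.92,-2.36,0.6,0,0,0,0.29],[-2.92,-2.36,0.6,0,0,0,0.29],[-2.92,-2.36,0.6,0,0,0,0.29],[-2.92,-2.36,0.6,0,0,0,0.29],[-2.92,-2.36,0.6,0,0,0,0.29],[-2.92,-2.36,0.6,0,0,0,0.29],[-2.92,-2.36,0.6,0,0,0,0.29],[-2.92,-2.36,0.6,0,0,0,0.29],[-2.92,-2.36,0.6,0,0,0,0.29],[-2.92,-2.36,0.6,0,0,0,0.29]]}}

```text
time_s: 1.4
tool_pos: [0.458, 0.2179, 0.2204]
tool_rot: [179.9, 0.0, 159.3]
force: [0.7, -0.4, -1.0]
grip_width: 0.0265
```

Call:
{"method": "drive_tool", "body": {"commands": [[0,0,0,0,0,7.1,0.29],[0,0,0,0,0,7.1,0.29],[0,0,0,0,0,7.1,0.29],[0,0,0,0,0,7.1,0.29],[0,0,0,0,0,7.1,0.29],[0,0,0,0,0,7.1,0.29],[0,0,0,0,0,7.1,0.29],[0,0,0,0,0,7.1,0.29],[0,0,0,0,0,7.1,0.29],[0,0,0,0,0,7.1,0.29],[0,0,0,0,0,7.1,0.29],[0,0,0,0,0,7.1,0.29],[0,0,0,0,0,7.1,0.29],[0,0,0,0,0,7.1,0.29],[0,0,0,0,0,7.1,0.29],[0,0,0,0,0,7.1,0.29],[0,0,0,0,0,7.1,0.29],[0,0,0,0,0,7.1,0.29],[0,0,0,0,0,7.1,0.29],[0,0,0,0,0,7.1,0.29]]}}

```text
time_s: 3.07
tool_pos: [0.4574, 0.2196, 0.2205]
tool_rot: [-180.0, -0.0, 17.0]
force: [-0.5, -0.3, 0.6]
grip_width: 0.0255
```

Call:
{"method": "drive_tool", "body": {"commands": [[0,0,2,0,0,3.7,0.29],[0,0,2,0,0,3.65,0.29],[0,0,2,0,0,0,0.29],[0,0,2,0,0,0,0.29],[0,0,2,0,0,0,0.29],[0,0,2,0,0,0,0.29],[0,0,1,0,0,0,0.29],[0,0,0.7,0,0,0,0.29],[0,0,0,0,0,0,0.29]]}}

```text
time_s: 3.82
tool_pos: [0.4568, 0.2192, 0.0823]
tool_rot: [180.0, 0.1, 10.0]
force: [-0.1, -0.7, -0.9]
grip_width: 0.0253
```

```bash
python3 - <<'E'
from h import *
print(env.get_obs()["qpos"])
c=env.read_camera("top"); crop(c,"pics/t3.png",155,110,130,100,6)
c=env.read_camera("scene"); crop(c,"pics/s3.png",225,90,165,145,4)
E
```

```text
[ -45.1535244    13.60546542   18.16177748  116.28324498   -5.39435221
   51.00186776 -104.08105708]
```

View pics/s3.png

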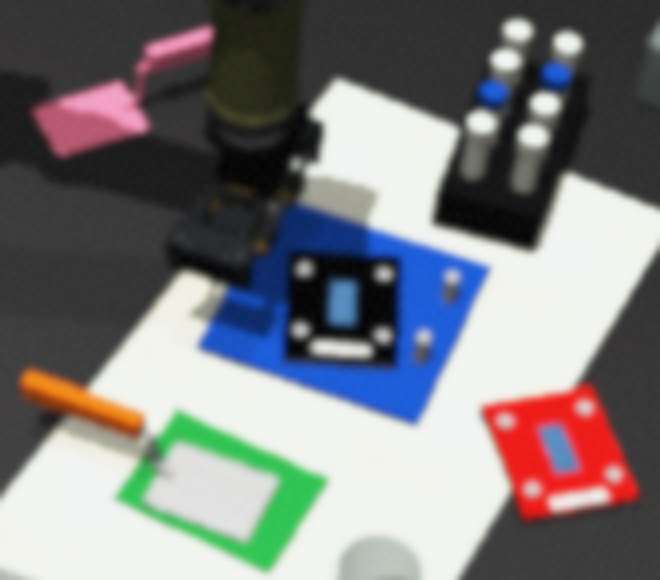

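The scene view shows the fingers just behind the cell's near edge at about (235,275) in the crop, and nothing else is touched. I'll push along board +x.

Call:
{"method": "drive_tool", "body": {"commands": [[0.4,0,0,0,0,0,0.29],[0.4,0,0,0,0,0,0.29],[0.4,0,0,0,0,0,0.29],[0.4,0,0,0,0,0,0.29],[0.4,0,0,0,0,0,0.29],[0.4,0,0,0,0,0,0.29],[0.4,0,0,0,0,0,0.29],[0.3,0,0,0,0,0,0.29],[0.3,0,0,0,0,0,0.29],[0.3,0,0,0,0,0,0.29],[0.3,0,0,0,0,0,0.29],[0.3,0,0,0,0,0,0.29],[0.3,0,0,0,0,0,0.29],[0.3,0,0,0,0,0,0.29],[0.3,0,0,0,0,0,0.29],[0.3,0,0,0,0,0,0.29]]}}

```text
time_s: 5.25
tool_pos: [0.5083, 0.2294, 0.0828]
tool_rot: [-180.0, 0.5, 10.1]
force: [-12.5, 0.1, 8.7]
grip_width: 0.0253
```

```bash
python3 - <<'E'
from h import *
c=env.read_camera("top"); crop(c,"pics/t4.png",155,110,130,100,6)
c=env.read_camera("scene"); crop(c,"pics/s4.png",225,90,165,145,4)
E
```

```text
(no output)
```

View pics/s4.png

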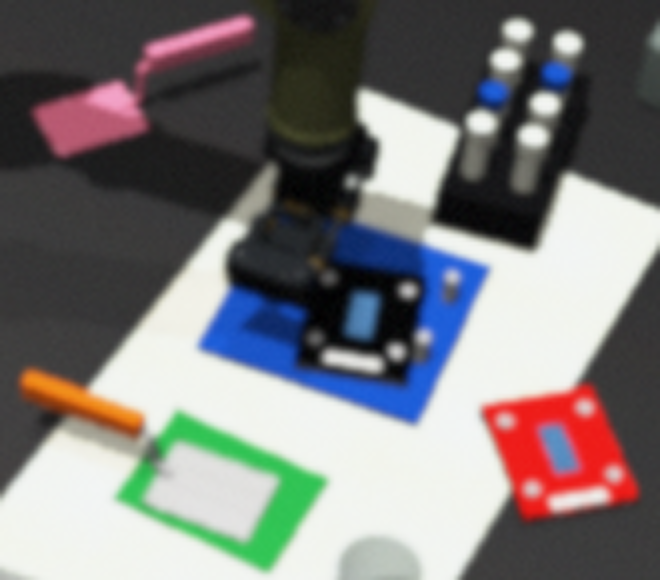

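View pics/t4.png

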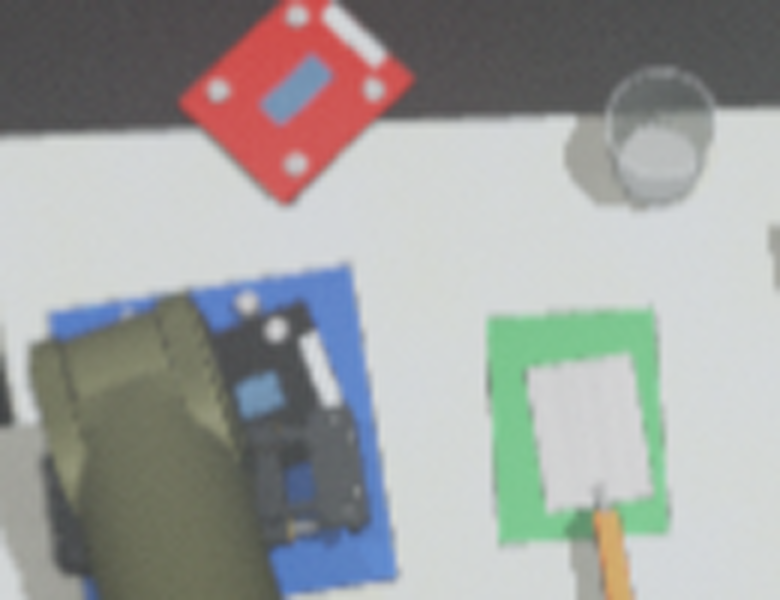

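The cell's far edge has met the right pin (crop 425,345) and is partly turned. The left side still has a gap, so I'll keep pushing.

Call:
{"method": "drive_tool", "body": {"commands": [[0.25,0,0,0,0,0,0.29],[0.25,0,0,0,0,0,0.29],[0.25,0,0,0,0,0,0.29],[0.25,0,0,0,0,0,0.29]]}}

```text
time_s: 5.68
tool_pos: [0.5118, 0.2315, 0.0821]
tool_rot: [-179.9, 1.3, 10.2]
force: [-31.1, -3.6, 26.3]
grip_width: 0.0252
```

```bash
python3 - <<'E'
from h import *
c=env.read_camera("scene"); crop(c,"pics/s5.png",265,130,100,75,8)
E
```

```text
(no output)
```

View pics/s5.png

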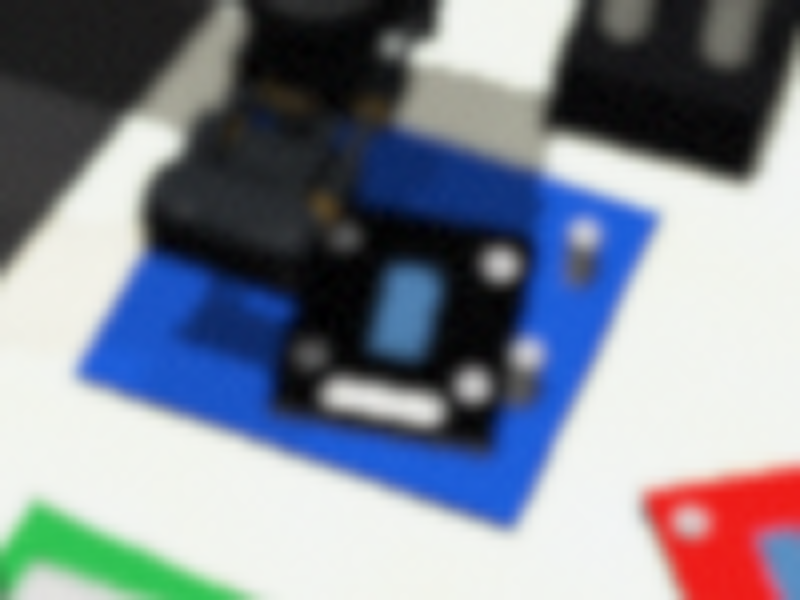

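```bash
python3 - <<'E'
from h import *
c=env.read_camera("scene")
P=lambda l,x0,y0,sc:[(x0+(a+.5)/sc-.5,y0+(b+.5)/sc-.5) for a,b in l]
w=cast(c,P([(532,238),(492,448),(274,408)],265,130,8),.024)[:,:2]*1000
O=np.array([580.7,239.2]);t=np.radians(9.65);R=np.array([[np.cos(t),np.sin(t)],[-np.sin(t),np.cos(t)]])
b=(w-O)@R.T; print(w,b)
d=b[0]-b[1];print("far edge ang",np.degrees(np.arctan2(-d[0],d[1])),np.linalg.norm(d)); d=b[1]-b[2];print(np.degrees(np.arctan2(d[1],d[0])),np.linalg.norm(d))
o=env.get_obs();print(R@(o["tool_pos"][:2]*1000-O),o["force"],o["wrist_torque"])
c=env.read_camera("top"); crop(c,"pics/t5.png",160,140,80,75,8)
E
```

```text
[[606.47875269 289.15300295]
 [651.29266673 174.64808679]
 [562.02224783 140.64229819]] [[ 33.78756492  44.92490456]
 [ 58.77300871 -75.47189902]
 [-34.93460589 -94.0321877 ]]
far edge ang 11.723938542140038 122.96203769799163
11.203342657609525 95.52801343468968
[-68.66986788   4.465973  ] [-25.47584506  -0.78619671  16.94520835] [0.11346736 5.63072682 0.54017517]
```

View pics/t5.png

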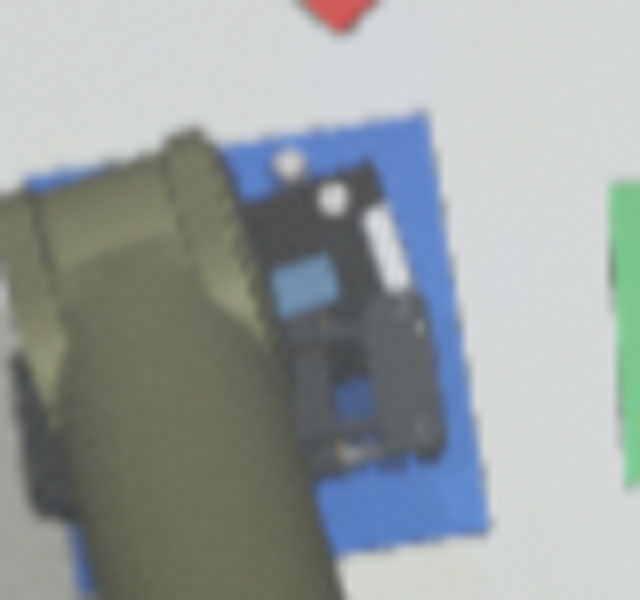

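The measurements show the far edge still 11.5° off, and the cell has slid right to y≈-25. The push is jamming because, as the cell turns about the right pin, its corner must move mostly left and the finger friction holds it. I'll move the finger along the corner's arc, left and forward.

Call:
{"method": "drive_tool", "body": {"commands": [[0,-0.25,0,0,0,0,0.29],[0,-0.25,0,0,0,0,0.29],[0,-0.25,0,0,0,0,0.29],[0.05,-0.25,0,0,0,0,0.29],[0.1,-0.25,0,0,0,0,0.29],[0.1,-0.25,0,0,0,0,0.29]]}}

```text
time_s: 6.33
tool_pos: [0.5187, 0.2464, 0.0823]
tool_rot: [180.0, 0.3, 10.0]
force: [-7.6, -4.0, 2.9]
grip_width: 0.0253
```

```bash
cat >> h.py <<'E'
O=np.array([580.7,239.2]);t_=np.radians(9.65);RB=np.array([[np.cos(t_),np.sin(t_)],[-np.sin(t_),np.cos(t_)]])
E
python3 - <<'E'
from h import *
o=env.get_obs();print(RB@(o["tool_pos"][:2]*1000-O),o["force"])
c=env.read_camera("scene"); crop(c,"pics/s6.png",265,130,100,75,8)
E
```

```text
[-59.8817588  17.5334321] [-7.55215099 -4.00541741  2.86339764]
```

View pics/s6.png

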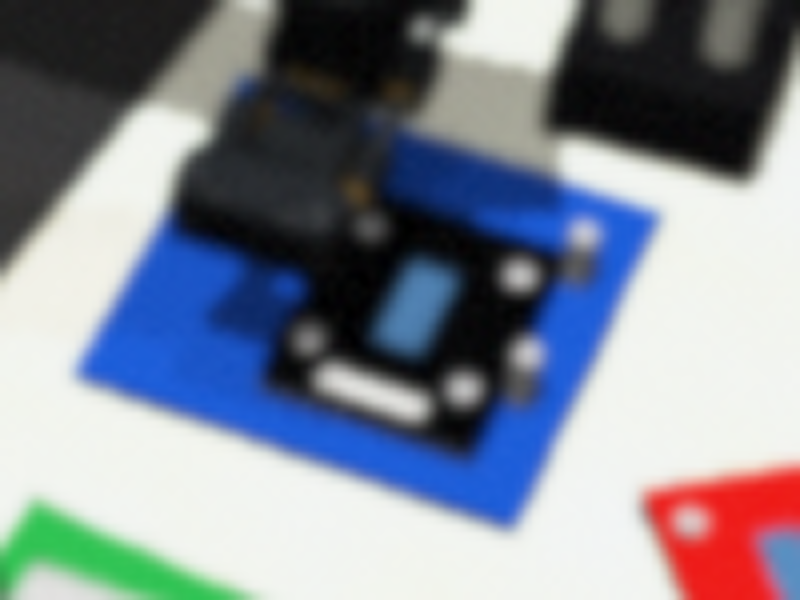

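The cell has turned and its far edge is almost at the left pin (crop 560,255). A little more on the same arc.

Call:
{"method": "drive_tool", "body": {"commands": [[0.1,-0.2,0,0,0,0,0.29],[0.15,-0.15,0,0,0,0,0.29],[0.15,-0.1,0,0,0,0,0.29],[0.15,0,0,0,0,0,0.29]]}}

```text
time_s: 6.72
tool_pos: [0.5197, 0.2474, 0.0818]
tool_rot: [179.7, 1.1, 9.9]
force: [-22.4, -9.7, 16.8]
grip_width: 0.025
```

```bash
python3 - <<'E'
from h import *
o=env.get_obs();print(RB@(o["tool_pos"][:2]*1000-O),o["force"])
c=env.read_camera("scene"); crop(c,"pics/s7.png",265,130,100,75,8)
c=env.read_camera("top"); crop(c,"pics/t7.png",160,140,80,75,8)
E
```

```text
[-58.7896679   18.27231592] [-22.3677952   -9.72576999  16.8318384 ]
```

View pics/s7.png

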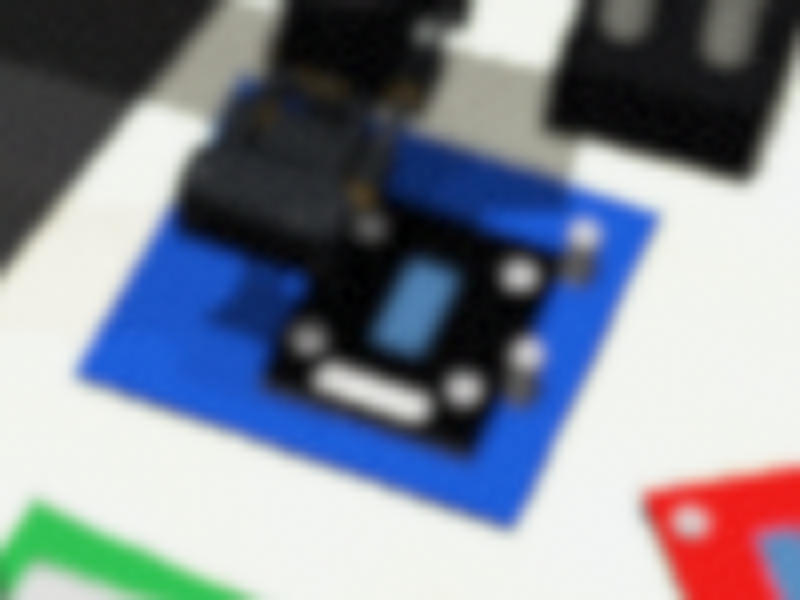

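View pics/t7.png

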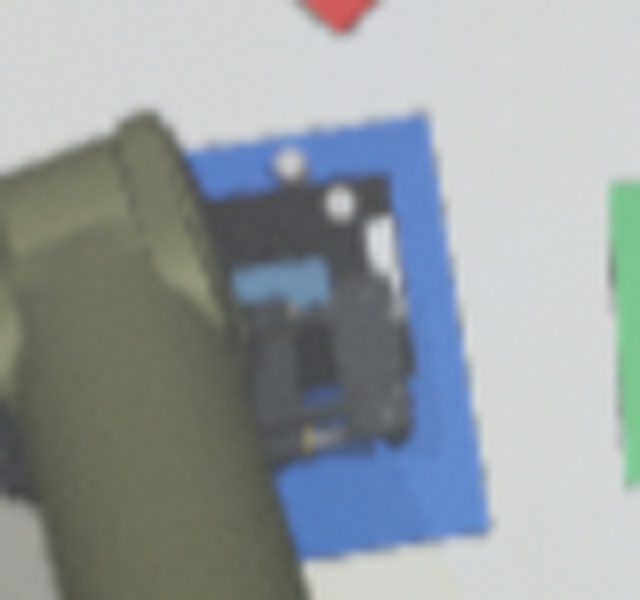

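The force rose with no further motion, so the cell looks flush with both pins. I'll back off, clear the view and measure.

Call:
{"method": "drive_tool", "body": {"commands": [[-0.8,0,0,0,0,0,0.29],[-0.8,0,0,0,0,0,0.29],[-1.5,0,0,0,0,0,0.29],[-1.5,0,0,0,0,0,0.5],[0,0,-3,0,0,0,0.6],[0,0,-3,0,0,0,0.8],[-0.5,2.5,-2,0,0,0,0.8],[-0.5,3,0,0,0,0,0.8],[-0.5,3,0,0,0,0,0.8],[-0.5,3,0,0,0,0,0.8],[-0.5,3,0,0,0,0,0.8],[-0.3,3,0,0,0,0,0.8],[0,3,0,0,0,0,0.8],[0,3,0,0,0,0,0.8],[0,1.7,0,0,0,0,0.8]]}}

```text
time_s: 8.07
tool_pos: [0.4976, -0.0134, 0.164]
tool_rot: [179.9, -0.2, 9.8]
force: [-0.4, 0.1, 0.5]
grip_width: 0.0694
```

```bash
python3 - <<'E'
from h import *
o=env.get_obs();print(RB@(o["tool_pos"][:2]*1000-O),o["force"])
c=env.read_camera("scene"); crop(c,"pics/s8.png",265,130,100,75,8)
c=env.read_camera("top"); crop(c,"pics/t8.png",155,140,100,75,8)
E
```

```text
[-124.31290538 -235.13035389] [-0.36840175  0.08807868  0.46821473]
```

View pics/s8.png

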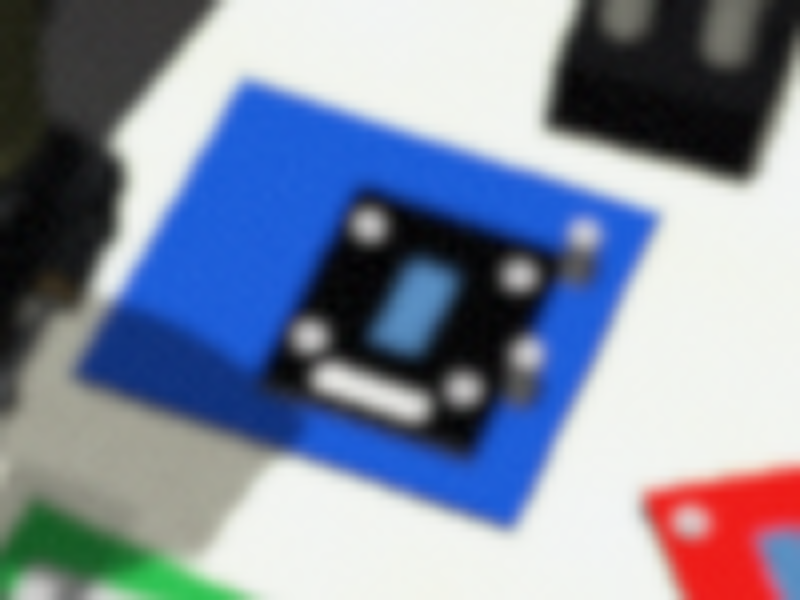

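View pics/t8.png

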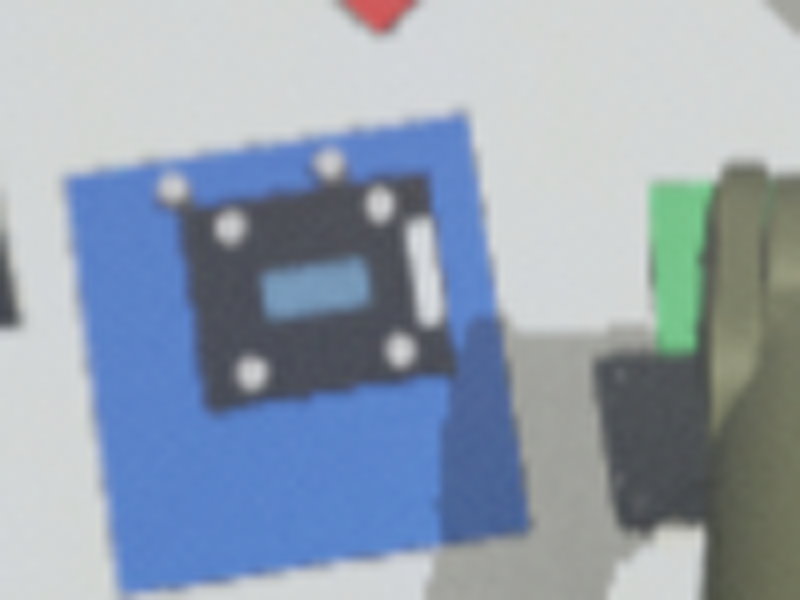

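```bash
python3 - <<'E'
from h import *
B=lambda x:(x*255).astype(np.uint8)
P=lambda l,x0,y0,sc:[(x0+(a+.5)/sc-.5,y0+(b+.5)/sc-.5) for a,b in l]
for n,x0,y0,l in (("top",155,140,[(180,208),(430,174),(455,374),(210,410)]),("scene",265,130,[(565,250),(472,458),(266,384),(362,188)])):
    c=env.read_camera(n)
    w=cast(c,P(l,x0,y0,8),.024)[:,:2]*1000; b=(w-O)@RB.T
    print(n,b.round(1).tolist(),"ctr",b.mean(0))
    d=b[0]-b[1]; e=b[3]-b[2]; print("ang far/near", np.degrees(np.arctan2(-d[0],d[1])),np.degrees(np.arctan2(-e[0],e[1])))
    p=[(172,188),(329,163)] if n=="top" else [(584,235),(526,353)]
    w=cast(c,P(p,x0,y0,8),.040)[:,:2]*1000; print("pins",((w-O)@RB.T).round(1).tolist())
E
```

```text
top [[49.8, 44.9], [47.3, -76.4], [-51.6, -74.2], [-50.2, 43.7]] ctr [ -1.18186446 -15.50854488]
ang far/near -1.2006985844530715 -0.6337951791315013
pins [[56.1, 45.4], [56.3, -30.4]]
scene [[49.7, 44.4], [52.8, -84.2], [-43.1, -83.1], [-46.7, 41.2]] ctr [  3.16548517 -20.42304803]
ang far/near 1.3990454864287716 1.6416395589582626
pins [[57.4, 42.3], [57.0, -32.6]]
```

Both views put the cell at angle ≈0°, x≈±2 mm and y≈-17 mm in the board frame (the scene view's extra 5 mm is side-wall bias). It is square against the pins. Next I grip the spatula.

Call:
{"method": "drive_tool", "body": {"commands": [[-0.95,-0.1,0,0,0,0,0.8],[0,0,2,0,0,0,0.8],[0,0,2,0,0,0,0.8],[0,0,1.5,0,0,0,0.8],[0,0,0,0,0,0,0.8]]}}

```text
time_s: 8.68
tool_pos: [0.4842, -0.0088, 0.1055]
tool_rot: [-180.0, 0.3, 10.1]
force: [-0.6, -0.4, -1.1]
grip_width: 0.0696
```

```bash
python3 - <<'E'
from h import *
o=env.get_obs();print(o["tool_pos"],o["tool_rot"],o["force"])
c=env.read_camera("scene"); crop(c,"pics/s9.png",210,150,100,75,8)
c=env.read_camera("top"); crop(c,"pics/t9.png",215,150,100,75,8)
E
```

```text
[ 0.48422056 -0.00877985  0.10552038] [-179.96729483    0.32591034   10.13583553] [-0.62996158 -0.43068598 -1.13097199]
```

View pics/s9.png

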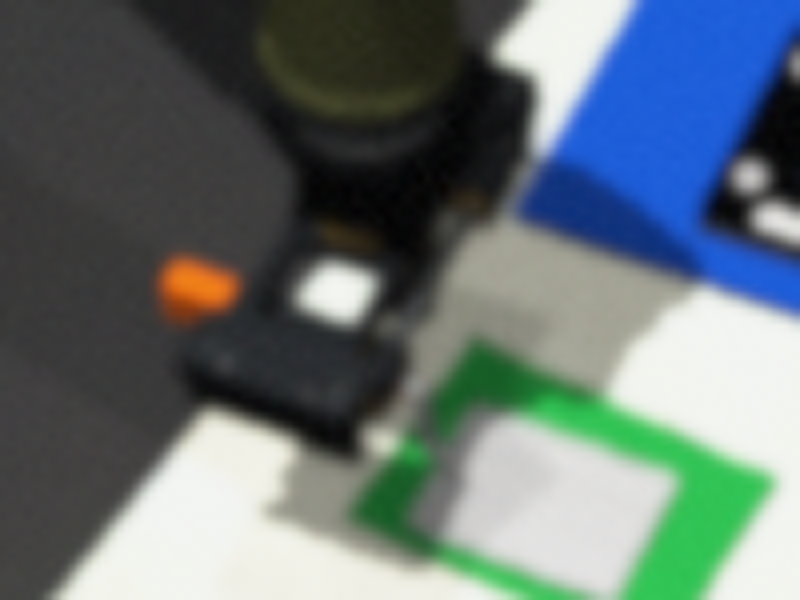

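View pics/t9.png

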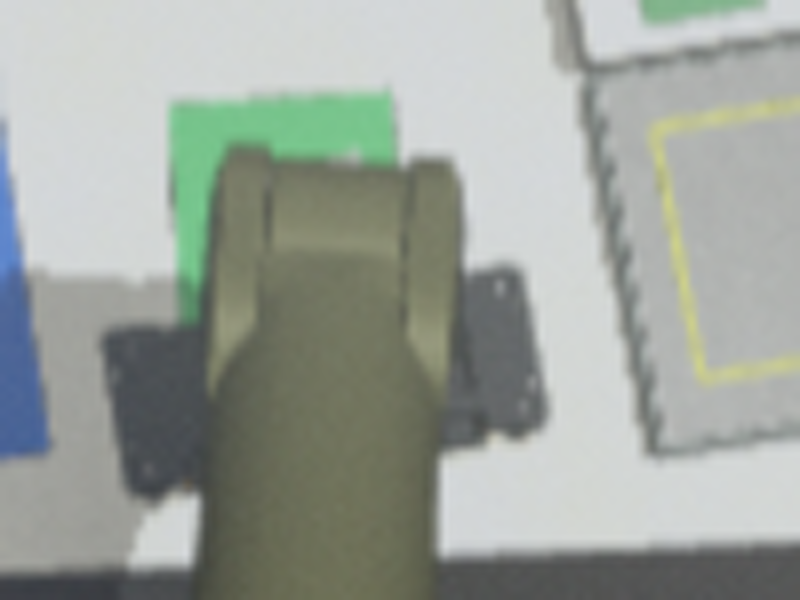

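The tool is over the handle but about 5 mm left of it and 3 mm low. I'll correct that and close.

Call:
{"method": "drive_tool", "body": {"commands": [[0.28,0.55,-0.35,0,0,0.5,0.8],[0,0,0,0,0,0,0.8],[0,0,0,0,0,0,0.8]]}}

```text
time_s: 9.03
tool_pos: [0.492, -0.0155, 0.1132]
tool_rot: [180.0, -0.2, 9.4]
force: [0.4, -0.1, -0.3]
grip_width: 0.07
```

Call:
{"method": "drive_tool", "body": {"commands": [[0,0,0,0,0,0,0.3],[0,0,0,0,0,0,0.25],[0,0,0,0,0,0,0.15],[0,0,0,0,0,0,0],[0,0,0,0,0,0,0],[0,0,0,0,0,0,0],[0,0,0,0,0,0,0],[0,0,0,0,0,0,0]], "force": 60}}

```text
time_s: 9.7
tool_pos: [0.4909, -0.0152, 0.1117]
tool_rot: [-180.0, -0.0, 9.5]
force: [0.2, -0.5, 0.0]
grip_width: 0.0241
```

Call:
{"method": "drive_tool", "body": {"commands": [[0,0,0,0,0,0,0],[0,0,0,0,0,0,0],[0,0,0,0,0,0,0],[0,0,0,0,0,0,0]], "force": 60}}

```text
time_s: 10.03
tool_pos: [0.4908, -0.0152, 0.1117]
tool_rot: [-180.0, -0.0, 9.5]
force: [-0.4, 0.6, -0.9]
grip_width: 0.0154
```

```bash
python3 - <<'E'
from h import *
o=env.get_obs();print(o["tool_pos"],o["tool_rot"],o["force"],o["grip_width"])
c=env.read_camera("scene"); crop(c,"pics/s10.png",210,150,100,75,8)
E
```

```text
[ 0.49083128 -0.01515305  0.11174414] [-1.79992302e+02 -1.06401548e-03  9.48405030e+00] [-0.39317543  0.61183627 -0.88238485] 0.015381959716424929
```

View pics/s10.png

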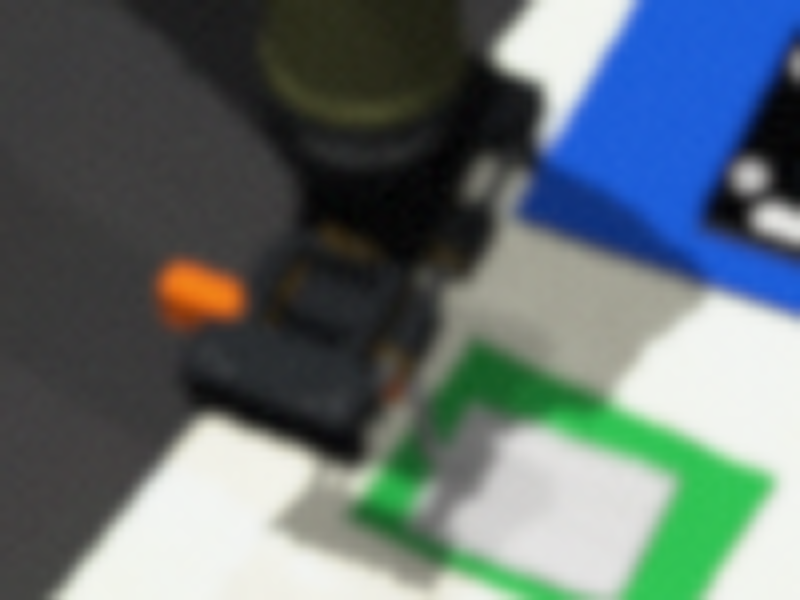

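The scene view shows the handle gripped (width 15.4 mm) and the blade still flat on the mat at crop (540,490). TCP z 0.1117 therefore means blade underside at 3 mm. I'll lift and check for sag and offset.

Call:
{"method": "drive_tool", "body": {"commands": [[0,0,-1,0,0,0,0],[0,0,-1.5,0,0,0,0],[-1.5,0,-1.5,0,0,0,0],[-1.5,-1,0,0,0,0,0],[-1.5,-1.8,0,0,0,0,0],[-1,-2,0,0,0,0,0],[0,-2,0,0,0,0,0],[0,-2,0,0,0,0,0],[0,-2,0,0,0,0,0],[0,-2,0,0,0,0,0],[0,-2,0,0,0,0,0],[0,-2,0,0,0,0,0],[0,-2,0,0,0,0,0],[0,-2,0,0,0,0,0],[0,-1,0,0,0,0,0],[0,0,0,0,0,0,0],[0,0,0,0,0,0,0]]}}

```text
time_s: 11.5
tool_pos: [0.4008, 0.1902, 0.1519]
tool_rot: [180.0, 0.0, 9.5]
force: [1.0, -0.2, -2.4]
grip_width: 0.0154
```

```bash
python3 - <<'E'
from h import *
o=env.get_obs();print(o["tool_pos"],o["tool_rot"],o["force"],o["qpos"],RB@(o["tool_pos"][:2]*1000-O))
c=env.read_camera("scene"); crop(c,"pics/s11.png",250,120,100,75,8)
c=env.read_camera("top"); crop(c,"pics/t11.png",160,150,100,75,8)
E
```

```text
[0.40075159 0.19019297 0.15189367] [1.79951241e+02 5.91874001e-03 9.51807584e+00] [ 0.97262971 -0.16991197 -2.42803342] [-4.47525294e+01  1.65170022e-02  1.59829491e+01  1.21264976e+02
  4.62470272e-02  5.87408185e+01 -1.09275507e+02] [-185.6171686   -18.14898861]
```

View pics/s11.png

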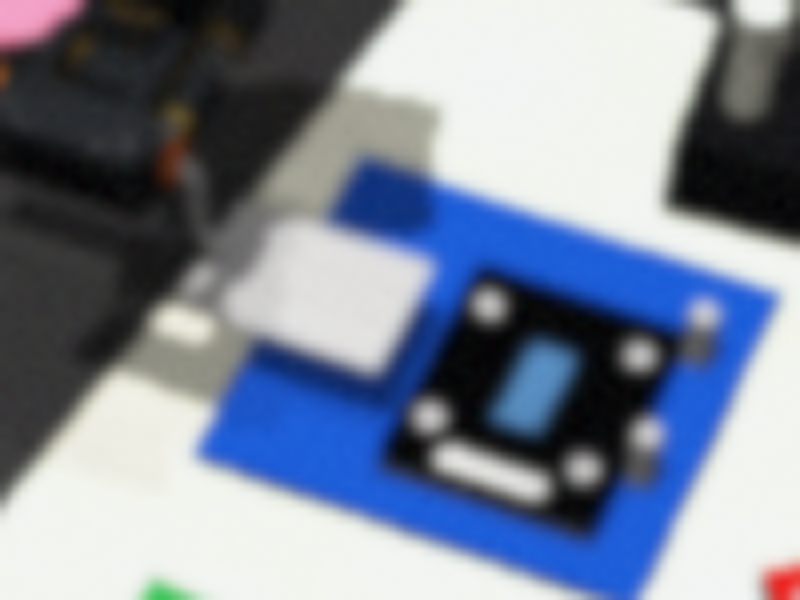

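View pics/t11.png

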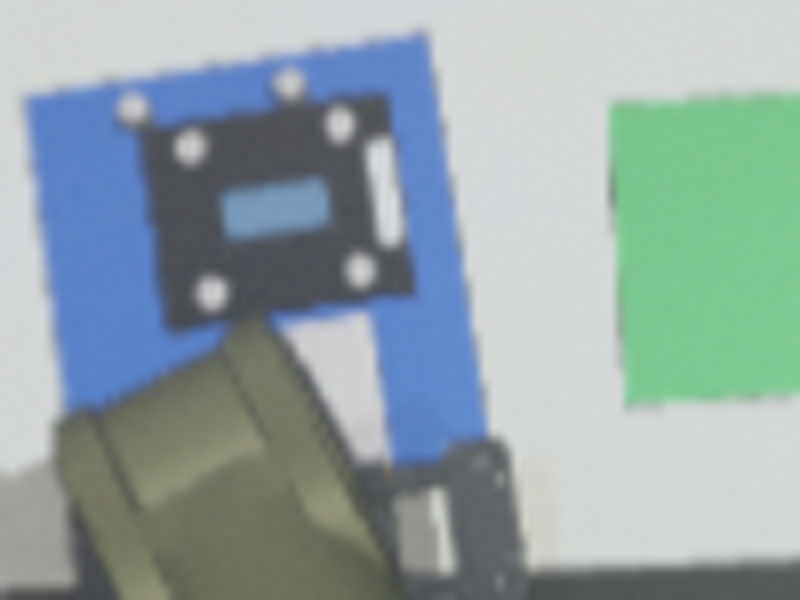

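```bash
python3 - <<'E'
from h import *
P=lambda l,x0,y0,sc:[(x0+(a+.5)/sc-.5,y0+(b+.5)/sc-.5) for a,b in l]
c=env.read_camera("scene"); l=P([(439,260),(382,384),(222,308)],250,120,8)
o=env.get_obs();tb=RB@(o["tool_pos"][:2]*1000-O)
for z in(.0457,.042): print("scene",z,((cast(c,l,z)[:,:2]*1000-O)@RB.T).round(1).tolist())
r1=cast(c,l[1:2],0)[0];C1=c["pose"][:3,3]
c=env.read_camera("top"); l=P([(372,310),(391,462)],160,150,8)
print("top",((cast(c,l,.0457)[:,:2]*1000-O)@RB.T).round(1).tolist())
r2=cast(c,l[:1],0)[0];C2=c["pose"][:3,3]
# triangulate tip right corner
A=r1-C1;A/=np.linalg.norm(A);B=r2-C2;B/=np.linalg.norm(B)
s=np.linalg.lstsq(np.c_[A,-B],C2-C1,rcond=None)[0]
p=C1+A*s[0];q=C2+B*s[1];print("tip right corner 3D",p,q,tb)
E
```

```text
scene 0.0457 [[-60.3, 18.8], [-56.1, -59.0], [-137.1, -47.6]]
scene 0.042 [[-61.3, 22.0], [-57.1, -56.0], [-138.4, -44.6]]
top [[-60.0, -54.3], [-132.8, -52.7]]
tip right corner 3D [0.53247649 0.17688335 0.03867272] [0.53185875 0.17633581 0.03851183] [-185.52826667  -19.10583765]
```

Blade against cell: the tip sits 8 mm short of the near edge and the centrelines agree within 3 mm. I'll lower in front of the tunnel and feel for the board to fix the height.

Call:
{"method": "drive_tool", "body": {"commands": [[0,-0.2,0.8,0,0,0,0],[0,0,0.8,0,0,0,0],[0,0,0.8,0,0,0,0],[0,0,0.5,0,0,0,0],[0,0,0.2,0,0,0,0],[0,0,0,0,0,0,0],[0,0,0,0,0,0,0]]}}

```text
time_s: 12.28
tool_pos: [0.4004, 0.1927, 0.1206]
tool_rot: [180.0, 0.0, 9.5]
force: [0.2, -0.3, -0.9]
grip_width: 0.0161
```

Call:
{"method": "drive_tool", "body": {"commands": [[0,0,0.1,0,0,0,0],[0,0,0,0,0,0,0]]}}

```text
time_s: 12.45
tool_pos: [0.4006, 0.1928, 0.12]
tool_rot: [-180.0, -0.0, 9.5]
force: [0.0, -0.3, -2.0]
grip_width: 0.0156
```

Call:
{"method": "drive_tool", "body": {"commands": [[0,0,0.1,0,0,0,0],[0,0,0,0,0,0,0]]}}

```text
time_s: 12.62
tool_pos: [0.4004, 0.1927, 0.1188]
tool_rot: [-180.0, -0.0, 9.5]
force: [-0.2, -0.1, -1.0]
grip_width: 0.0155
```

Call:
{"method": "drive_tool", "body": {"commands": [[0,0,0.1,0,0,0,0],[0,0,0,0,0,0,0],[0,0,0,0,0,0,0]]}}

```text
time_s: 12.87
tool_pos: [0.4003, 0.1927, 0.1177]
tool_rot: [-180.0, -0.0, 9.5]
force: [-0.0, 0.1, -2.1]
grip_width: 0.0153
```

Call:
{"method": "drive_tool", "body": {"commands": [[0,0,0.1,0,0,0,0],[0,0,0,0,0,0,0],[0,0,0,0,0,0,0]]}}

```text
time_s: 13.12
tool_pos: [0.4005, 0.1928, 0.1168]
tool_rot: [-180.0, -0.0, 9.5]
force: [0.3, -0.1, -1.6]
grip_width: 0.0152
```

Call:
{"method": "drive_tool", "body": {"commands": [[0,0,0.1,0,0,0,0],[0,0,0,0,0,0,0],[0,0,0,0,0,0,0]]}}

```text
time_s: 13.37
tool_pos: [0.4004, 0.1928, 0.1164]
tool_rot: [-180.0, 0.0, 9.5]
force: [-2.7, -1.2, 5.5]
grip_width: 0.0156
```

Contact came at TCP z 0.1165, where the nominal blade height says 7.8 mm, so the blade hasn't sagged. I'll raise to mid-tunnel and slide in.

Call:
{"method": "drive_tool", "body": {"commands": [[0,0,-0.35,0,0,0,0],[0,0,0,0,0,0,0],[0.5,0,0,0,0,0,0],[0.5,0,0,0,0,0,0],[0.5,0,0,0,0,0,0],[0.5,0,0,0,0,0,0],[0.5,0,0,0,0,0,0],[0,0,0,0,0,0,0]]}}

```text
time_s: 14.03
tool_pos: [0.4263, 0.1969, 0.1193]
tool_rot: [180.0, -0.1, 9.4]
force: [-0.1, 0.4, -1.2]
grip_width: 0.0157
```

```bash
python3 - <<'E'
from h import *
c=env.read_camera("scene"); crop(c,"pics/s12.png",250,120,100,75,8)
E
```

```text
(no output)
```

View pics/s12.png

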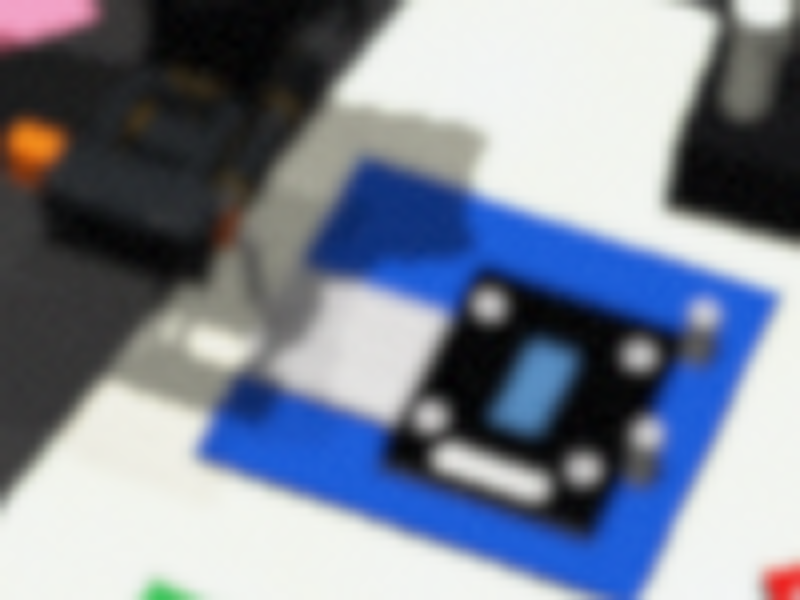

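The blade is under the plate's edge, roughly centred, and the cell hasn't moved. Continuing in.

Call:
{"method": "drive_tool", "body": {"commands": [[0.8,0,0,0,0,0,0],[0.8,0,0,0,0,0,0],[0.8,0,0,0,0,0,0],[0.8,0,0,0,0,0,0],[0.8,0,0,0,0,0,0],[0.8,0,0,0,0,0,0],[0.8,0,0,0,0,0,0],[0.6,0,0,0,0,0,0],[0.5,0,0,0,0,0,0],[0,0,0,0,0,0,0],[0,0,0,0,0,0,0]]}}

```text
time_s: 15.0
tool_pos: [0.4911, 0.2078, 0.1191]
tool_rot: [180.0, 0.0, 9.5]
force: [-0.2, -0.3, -2.5]
grip_width: 0.0157
```

```bash
python3 - <<'E'
from h import *
o=env.get_obs();print(RB@(o["tool_pos"][:2]*1000-O),o["force"])
c=env.read_camera("scene"); crop(c,"pics/s13.png",250,120,100,75,8)
E
```

```text
[-93.5742721  -15.97343866] [-0.24944641 -0.33590552 -2.51843864]
```

View pics/s13.png

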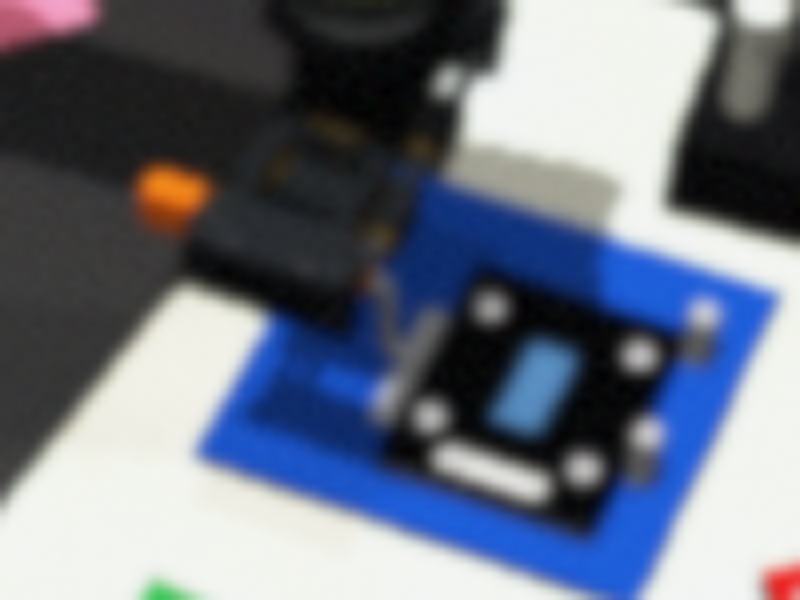

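The blade is almost fully in, with a rear sliver still showing at crop (415,370). I'll go 6 mm further and then lift gently.

Call:
{"method": "drive_tool", "body": {"commands": [[0.3,0,0,0,0,0,0],[0.3,0,0,0,0,0,0],[0,0,0,0,0,0,0],[0,0,-0.15,0,0,0,0],[0,0,-0.15,0,0,0,0],[0,0,-0.15,0,0,0,0],[0,0,-0.15,0,0,0,0],[0,0,-0.15,0,0,0,0],[0,0,-0.15,0,0,0,0],[0,0,-0.15,0,0,0,0],[0,0,0,0,0,0,0]]}}

```text
time_s: 15.97
tool_pos: [0.4968, 0.2087, 0.1299]
tool_rot: [-180.0, 0.0, 9.5]
force: [-1.9, -0.6, -4.9]
grip_width: 0.0154
```

```bash
python3 - <<'E'
from h import *
o=env.get_obs();print(RB@(o["tool_pos"][:2]*1000-O),o["force"])
c=env.read_camera("scene"); crop(c,"pics/s14.png",250,120,100,75,8)
E
```

```text
[-87.80455651 -15.97563928] [-1.91945871 -0.55078321 -4.88208245]
```

View pics/s14.png

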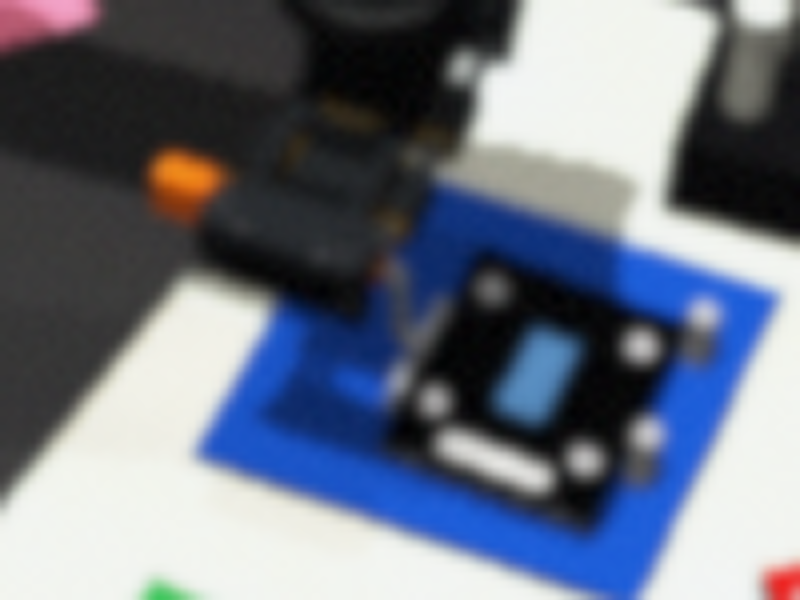

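The near screws rose about 17 px and the far ones about 9 px, so the far end is slightly low, perhaps dragging on the pins. I'll ease back 4 mm and lift on.

Call:
{"method": "drive_tool", "body": {"commands": [[-0.1,0,0,0,0,0,0],[-0.15,0,-0.1,0,0,0,0],[-0.15,0,-0.2,0,0,0,0],[0,0,-0.3,0,0,0,0],[0,0,-0.4,0,0,0,0],[0,0,-0.4,0,0,0,0],[0,0,-0.4,0,0,0,0],[0,0,-0.4,0,0,0,0],[0,0,-0.4,0,0,0,0],[0,0,-0.4,0,0,0,0],[0,0,-0.4,0,0,0,0],[0,0,-0.4,0,0,0,0],[0,0,-0.4,0,0,0,0],[0,0,-0.4,0,0,0,0],[0,0,-0.3,0,0,0,0],[0,0,-0.2,0,0,0,0],[0,0,0,0,0,0,0],[0,0,0,0,0,0,0]]}}

```text
time_s: 17.52
tool_pos: [0.4931, 0.2082, 0.1808]
tool_rot: [-180.0, -0.0, 9.5]
force: [0.3, 0.1, -2.8]
grip_width: 0.0153
```

```bash
python3 - <<'E'
from h import *
o=env.get_obs();print(RB@(o["tool_pos"][:2]*1000-O),o["force"])
c=env.read_camera("scene"); crop(c,"pics/s15.png",250,110,100,75,8)
c=env.read_camera("top"); crop(c,"pics/t15.png",160,150,100,75,8)
E
```

```text
[-91.59636175 -15.90351437] [ 0.32368751  0.14766062 -2.76083515]
```

View pics/s15.png

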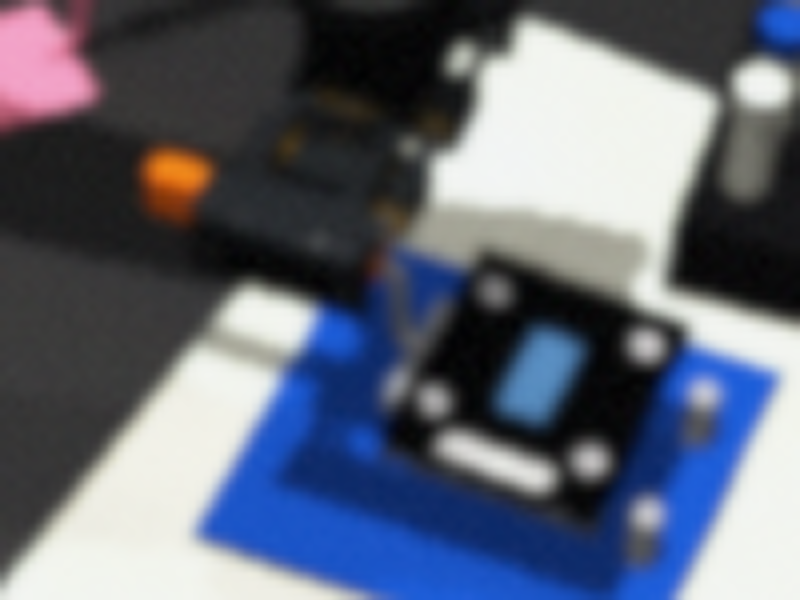

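View pics/t15.png

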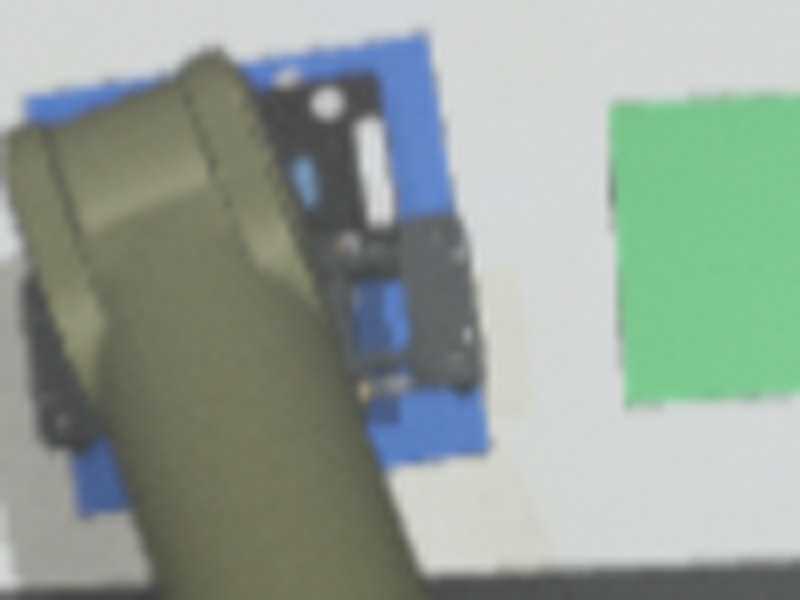

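```bash
python3 - <<'E'
from h import *
P=lambda l,x0,y0,sc:[(x0+(a+.5)/sc-.5,y0+(b+.5)/sc-.5) for a,b in l]
c=env.read_camera("scene")
f=lambda l,x0,y0,z:((cast(c,P(l,x0,y0,8),z)[:,:2]*1000-O)@RB.T)
# screws fl, fr, nr, nl : before (s8) and now (s15)
b=f([(519,274),(463,388),(309,335),(369,225)],265,130,.027)
n=f([(647,345),(591,461),(434,400),(494,291)],250,110,.0856)
print(b.round(1).tolist(),b.mean(0));print(n.round(1).tolist(),n.mean(0))
print("edges before",np.linalg.norm(b-np.roll(b,-1,0),axis=1),"now",np.linalg.norm(n-np.roll(n,-1,0),axis=1))
for v in(b,n): d=v[0]-v[1];e=v[3]-v[2];print(np.degrees(np.arctan2(-d[0],d[1])),np.degrees(np.arctan2(-e[0],e[1])))
o=env.get_obs();print(RB@(o["tool_pos"][:2]*1000-O))
E
```

```text
[[36.3, 19.8], [36.4, -51.9], [-35.6, -51.9], [-35.0, 19.1]] [  0.52312542 -16.20620337]
[[33.7, 19.1], [34.5, -52.9], [-38.5, -48.7], [-38.1, 21.1]] [ -2.08302982 -15.34135349]
edges before [71.68587107 72.0379118  70.96230646 71.28426382] now [71.98264777 73.16373896 69.82747893 71.82625498]
0.058627903574592556 -0.5523409939768372
0.6192350597458294 -0.38486900016708897
[-91.74854872 -15.94548891]
```

The 72 mm screw square gives a good check. On the board the cell was at (0.5, -16) mm and 0°. Now on the blade it is level, and its centre is 89.6 mm ahead of the TCP. I'll carry it to the stage.

Call:
{"method": "drive_tool", "body": {"commands": [[-0.05,0.3,0,0,0,0,0],[-0.1,0.6,0,0,0,0,0],[-0.16,0.9,0,0,0,0,0],[-0.21,1.2,0,0,0,0,0],[-0.21,1.2,0,0,0,0,0],[-0.21,1.2,0,0,0,0,0],[-0.21,1.2,0,0,0,0,0],[-0.21,1.2,0,0,0,0,0],[-0.21,1.2,0,0,0,0,0],[-0.21,1.2,0,0,0,0,0],[-0.21,1.2,0,0,0,0,0],[-0.21,1.2,0,0,0,0,0],[-0.21,1.2,0,0,0,0,0],[-0.21,1.2,0,0,0,0,0],[-0.21,1.2,0,0,0,0,0],[-0.21,1.2,0,0,0,0,0],[-0.21,1.2,0,0,0,0,0],[-0.21,1.2,0,0,0,0,0],[-0.21,1.2,0,0,0,0,0],[-0.21,1.2,0,0,0,0,0]]}}

```text
time_s: 19.33
tool_pos: [0.4913, -0.0184, 0.1808]
tool_rot: [180.0, -0.0, 9.5]
force: [-0.6, 0.7, -3.5]
grip_width: 0.0157
```

Call:
{"method": "drive_tool", "body": {"commands": [[-0.21,1.2,0,0,0,0,0],[-0.21,1.2,0,0,0,0,0],[-0.21,1.2,0,0,0,0,0],[-0.21,1.2,0,0,0,0,0],[-0.21,1.2,0,0,0,0,0],[-0.21,1.2,0,0,0,0,0],[-0.21,1.2,0,0,0,0,0],[-0.21,1.2,0,0,0,0,0],[-0.21,1.2,0,0,0,0,0],[-0.21,1.2,0,0,0,0,0],[-0.21,1.2,0,0,0,0,0],[-0.21,1.2,0,0,0,0,0],[-0.21,1.2,0,0,0,0,0],[-0.21,1.2,0,0,0,0,0],[-0.21,1.2,0,0,0,0,0],[-0.21,1.2,0,0,0,0,0],[-0.21,1.2,0,0,0,0,0],[-0.21,1.2,0,0,0,0,0],[-0.21,1.2,0,0,0,0,0]]}}

```text
time_s: 20.92
tool_pos: [0.4893, -0.2498, 0.1807]
tool_rot: [180.0, 0.0, 9.5]
force: [-0.3, -0.2, -3.4]
grip_width: 0.0156
```

Call:
{"method": "drive_tool", "body": {"commands": [[-0.16,0.9,0,0,0,0,0],[-0.1,0.6,0,0,0,0,0],[-0.05,0.3,0,0,0,0,0],[0,0,0,0,0,-0.4,0],[0,0,0,0,0,-0.3,0],[0,0,0,0,0,0,0]]}}

```text
time_s: 21.42
tool_pos: [0.4897, -0.266, 0.1806]
tool_rot: [-180.0, -0.0, 10.3]
force: [-0.3, -0.0, -4.3]
grip_width: 0.0155
```

```bash
python3 - <<'E'
from h import *
o=env.get_obs();print(o["tool_pos"],o["tool_rot"],o["force"])
c=env.read_camera("scene"); crop(c,"pics/s16.png",190,200,100,90,8) if False else crop(c,"pics/s16.png",190,215,100,75,8)
E
```

```text
[ 0.48968248 -0.26604608  0.18063924] [-1.79956979e+02 -6.75413164e-03  1.02672798e+01] [-0.2930186  -0.01995103 -4.32153811]
```

View pics/s16.png

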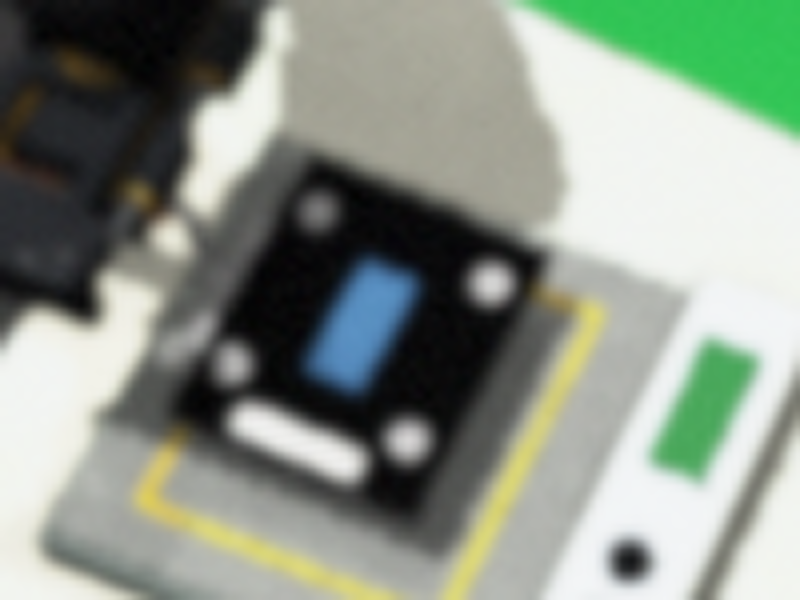

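```bash
cat >> h.py <<'E'
SO=np.array([578.5,-249.6]);ts=np.radians(10.3);RS=np.array([[np.cos(ts),np.sin(ts)],[-np.sin(ts),np.cos(ts)]])
PX=lambda l,x0,y0,sc:[(x0+(a+.5)/sc-.5,y0+(b+.5)/sc-.5) for a,b in l]
def screws(c,l,x0,y0,z):
    n=(cast(c,PX(l,x0,y0,8),z)[:,:2]*1000-SO)@RS.T
    print("ctr",n.mean(0).round(1),"edges",np.linalg.norm(n-np.roll(n,-1,0),axis=1).round(1))
    d=n[0]-n[1];e=n[3]-n[2];print("ang",np.degrees(np.arctan2(-d[0],d[1])).round(2),np.degrees(np.arctan2(-e[0],e[1])).round(2))
E
python3 - <<'E'
from h import *
c=env.read_camera("scene")
screws(c,[(491,284),(407,440),(232,363),(317,211)],190,215,.0854)
c=env.read_camera("top"); crop(c,"pics/t16.png",275,140,100,75,8)
E
```

```text
ctr [-1.4  0.7] edges [71.6 72.5 71.2 73.4]
ang -0.29 0.41
```

View pics/t16.png

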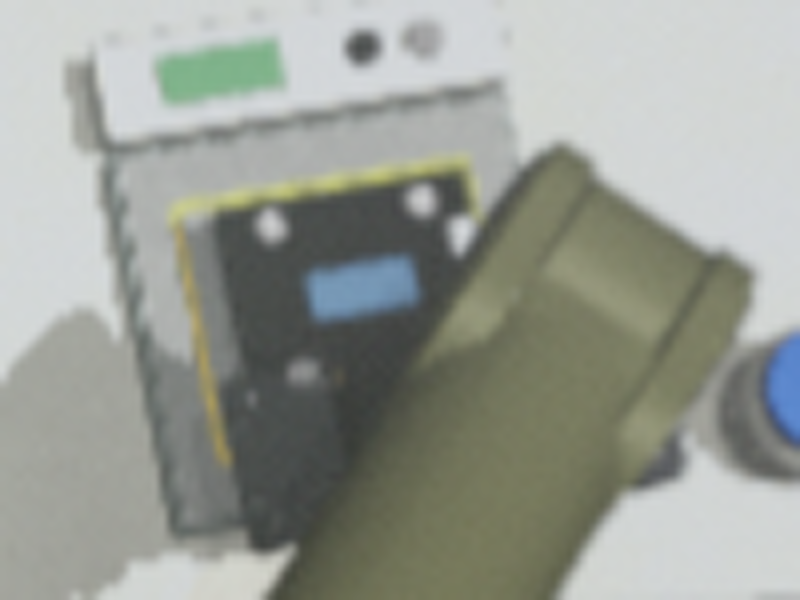

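It is centred within 1.5 mm and square. Lowering gently.

Call:
{"method": "drive_tool", "body": {"commands": [[0.1,0,0.2,0,0,0,0],[0,0,0.4,0,0,0,0],[0,0,0.4,0,0,0,0],[0,0,0.4,0,0,0,0],[0,0,0.4,0,0,0,0],[0,0,0.4,0,0,0,0],[0,0,0.4,0,0,0,0],[0,0,0.4,0,0,0,0],[0,0,0.3,0,0,0,0],[0,0,0.2,0,0,0,0],[0,0,0.1,0,0,0,0],[0,0,0,0,0,0,0]]}}

```text
time_s: 22.57
tool_pos: [0.4904, -0.2667, 0.1445]
tool_rot: [-180.0, 0.0, 10.2]
force: [0.1, 0.3, -4.0]
grip_width: 0.0156
```

Call:
{"method": "drive_tool", "body": {"commands": [[0,0,0.1,0,0,0,0],[0,0,0.1,0,0,0,0],[0,0,0.1,0,0,0,0],[0,0,0.1,0,0,0,0],[0,0,0.1,0,0,0,0],[0,0,0.1,0,0,0,0],[0,0,0.1,0,0,0,0],[0,0,0.1,0,0,0,0],[0,0,0,0,0,0,0],[0,0,0,0,0,0,0]]}}

```text
time_s: 23.4
tool_pos: [0.4905, -0.2668, 0.1367]
tool_rot: [180.0, 0.0, 10.2]
force: [-1.0, -0.6, -2.3]
grip_width: 0.0156
```

```bash
python3 - <<'E'
from h import *
o=env.get_obs();print(o["tool_pos"],o["tool_rot"],o["force"])
c=env.read_camera("scene"); crop(c,"pics/s17.png",190,225,100,75,8)
E
```

```text
[ 0.49046114 -0.26679642  0.13673102] [1.79997375e+02 4.10922402e-04 1.01793109e+01] [-0.97819713 -0.57038802 -2.31819052]
```

View pics/s17.png

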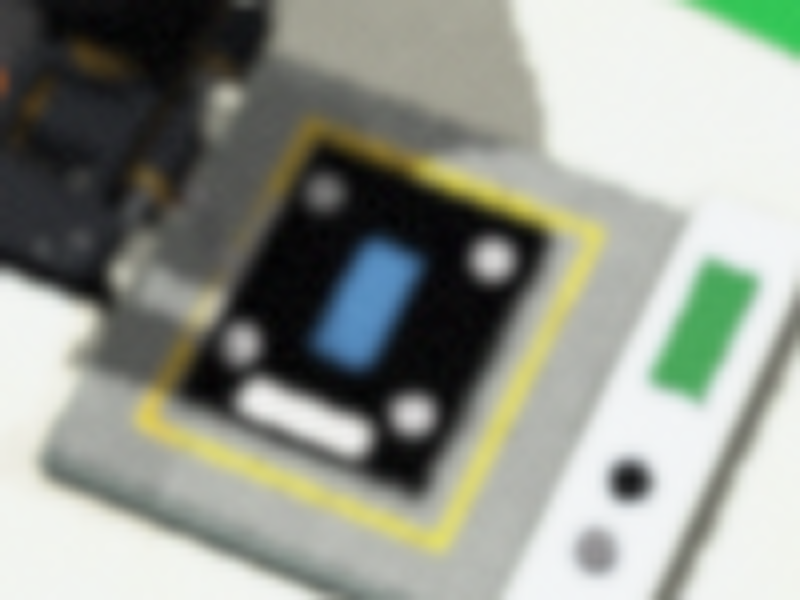

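```bash
python3 - <<'E'
from h import *
c=env.read_camera("scene")
screws(c,[(492,259),(412,414),(241,342),(325,192)],190,225,.044)
n=(cast(c,PX([(312,122),(602,230),(440,548),(143,422)],190,225,8),.025)[:,:2]*1000-SO)@RS.T
print("frame",n.round(1).tolist(),n.mean(0))
E
```

```text
ctr [-0.8 -0.2] edges [71.7 71.7 71.3 71.3]
ang 0.43 0.07
frame [[-61.6, 72.2], [63.3, 73.9], [63.3, -73.4], [-60.8, -72.2]] [1.06119558 0.12866838]
```

The cell stands centred within 2 mm and square. Withdrawing the spatula.

Call:
{"method": "drive_tool", "body": {"commands": [[-0.3,0,0,0,0,0,0],[-0.5,0,0,0,0,0,0],[-0.5,0,0,0,0,0,0],[-0.5,0,0,0,0,0,0],[0,0,0,0,0,0,0]]}}

```text
time_s: 23.92
tool_pos: [0.4713, -0.2704, 0.1368]
tool_rot: [-180.0, 0.0, 10.1]
force: [-0.1, -0.9, -1.1]
grip_width: 0.0154
```

```bash
python3 - <<'E'
from h import *
c=env.read_camera("scene"); crop(c,"pics/s18.png",190,225,100,75,8)
E
```

```text
(no output)
```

View pics/s18.png

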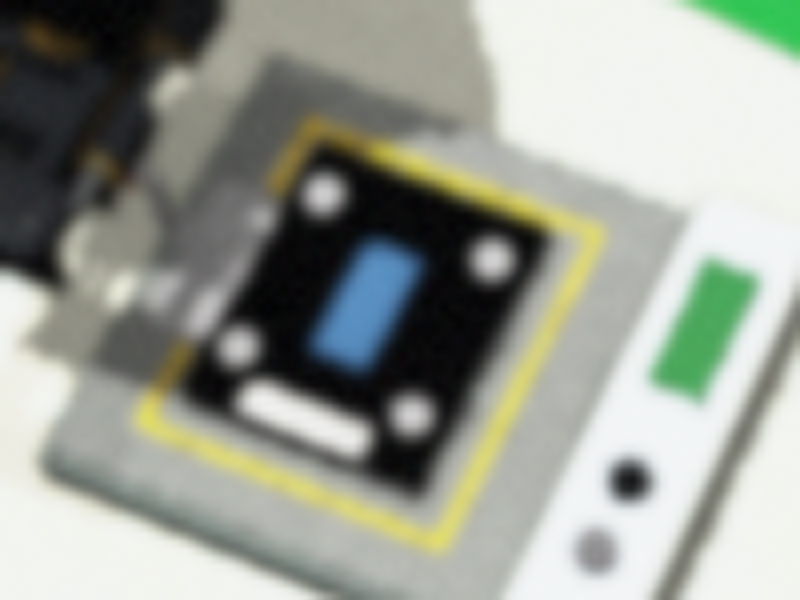

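The cell stayed put while the blade slid. I'll pull all the way out and lift.

Call:
{"method": "drive_tool", "body": {"commands": [[-0.8,0,0,0,0,0,0],[-1,0,0,0,0,0,0],[-1,0,0,0,0,0,0],[-1,0,0,0,0,0,0],[-1,0,0,0,0,0,0],[-1,0,0,0,0,0,0],[-1,0,0,0,0,0,0],[-1,0,0,0,0,0,0],[-1,0,0,0,0,0,0],[-0.5,0,0,0,0,0,0],[0,0,-1,0,0,0,0],[0,0,-1.5,0,0,0,0],[0,0,-1.5,0,0,0,0],[0,0,0,0,0,0,0]]}}

```text
time_s: 25.13
tool_pos: [0.3833, -0.2874, 0.1801]
tool_rot: [179.8, -0.3, 10.2]
force: [1.0, -0.6, -2.0]
grip_width: 0.0154
```

```bash
python3 - <<'E'
from h import *
o=env.get_obs();print(o["tool_pos"],o["tool_rot"],o["force"])
c=env.read_camera("scene"); crop(c,"pics/s19.png",170,180,140,115,5)
E
```

```text
[ 0.38333624 -0.2874416   0.18008398] [179.81800993  -0.3173174   10.1978993 ] [ 0.954098   -0.63598531 -2.03889858]
```

View pics/s19.png

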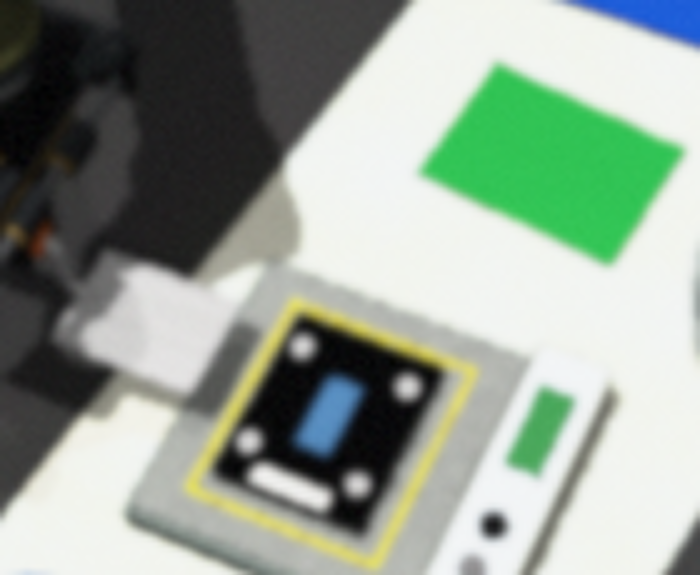

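The cell sits alone inside the frame and the spatula is clear. I'll take it to the mat, swinging left before going forward so it doesn't pass over the cell.

Call:
{"method": "drive_tool", "body": {"commands": [[0,-1.2,0,0,0,0,0],[0,-2,0,0,0,0,0],[0,-2.2,0,0,0,0,0],[0,-2.2,0,0,0,0,0],[0,-2.2,0,0,0,0,0],[0,-2.2,0,0,0,0,0],[1.6,-1.35,0,0,0,0,0],[1.6,-1.35,0,0,0,0,0],[1.6,-1.35,0,0,0,0,0],[1.6,-1.35,0,0,0,0,0],[1.6,-1.35,0,0,0,0,0],[1.6,-1.35,0,0,0,0,0],[1.6,-1.35,0,0,0,0,0],[1.6,-1.35,0,0,0,0,0],[1.6,-1.35,0,0,0,0,0],[1.6,-1.35,0,0,0,0,0],[0,0,0,0,0,0,0]]}}

```text
time_s: 26.6
tool_pos: [0.4956, -0.0027, 0.176]
tool_rot: [-179.9, -0.1, 10.5]
force: [0.4, 1.2, -2.0]
grip_width: 0.0155
```

Call:
{"method": "drive_tool", "body": {"commands": [[0,0,0.6,0,0,0,0],[0,0,0.9,0,0,0,0],[0,0,0.9,0,0,0,0],[0,0,0.9,0,0,0,0],[0,0,0.9,0,0,0,0],[0,0,0.9,0,0,0,0],[0,0,0.6,0,0,0,0],[0,0,0.4,0,0,0,0],[0,0,0.2,0,0,0,0],[0,0,0,0,0,0,0],[0,0,0,0,0,0,0]]}}

```text
time_s: 27.52
tool_pos: [0.4939, -0.0071, 0.114]
tool_rot: [-180.0, -0.0, 10.2]
force: [-0.4, -0.1, -2.3]
grip_width: 0.0156
```

```bash
python3 - <<'E'
from h import *
o=env.get_obs();print(o["tool_pos"],o["tool_rot"],o["force"])
c=env.read_camera("scene"); crop(c,"pics/s20.png",210,150,100,75,8)
E
```

```text
[ 0.49388381 -0.00707059  0.11399773] [-1.79999859e+02 -3.31905852e-02  1.01814088e+01] [-0.36362808 -0.10199817 -2.27960873]
```

View pics/s20.png

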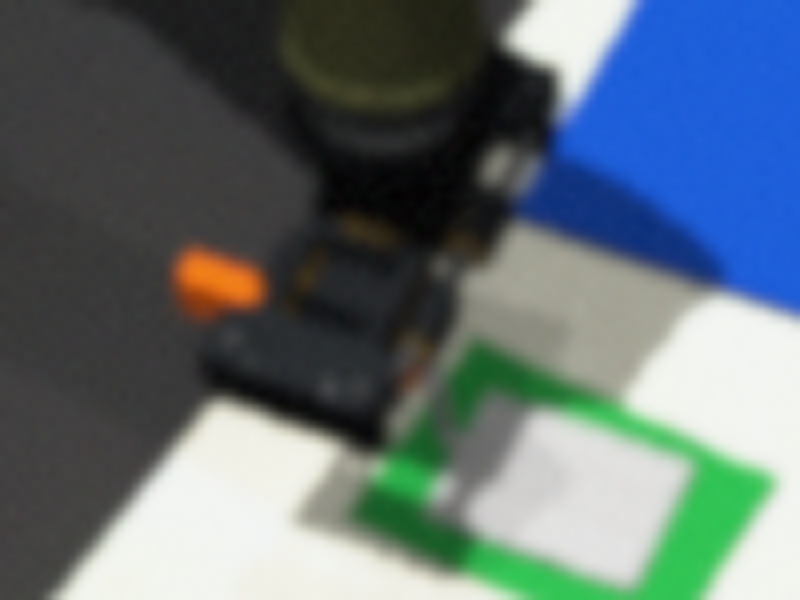

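The blade hovers about 2 mm over the mat, well inside it. Easing it down.

Call:
{"method": "drive_tool", "body": {"commands": [[0,0,0.1,0,0,0,0],[0,0,0.1,0,0,0,0],[0,0,0.04,0,0,0,0],[0,0,0,0,0,0,0],[0,0,0,0,0,0,0]]}}

```text
time_s: 27.98
tool_pos: [0.4939, -0.007, 0.1117]
tool_rot: [-180.0, -0.0, 10.2]
force: [-0.8, 0.0, 1.3]
grip_width: 0.0153
```

Call:
{"method": "drive_tool", "body": {"commands": [[0,0,0.04,0,0,0,0],[0,0,0,0,0,0,0],[0,0,0,0,0,0,0]]}}

```text
time_s: 28.23
tool_pos: [0.4938, -0.0071, 0.1116]
tool_rot: [-180.0, -0.0, 10.2]
force: [-2.6, 0.0, 5.7]
grip_width: 0.0154
```

Call:
{"method": "drive_tool", "body": {"commands": [[0,0,-0.03,0,0,0,0.2],[0,0,0,0,0,0,0.25],[0,0,0,0,0,0,0.4],[0,0,0,0,0,0,0.6],[0,0,0,0,0,0,0.8],[0,0,0,0,0,0,0.8],[0,0,0,0,0,0,0.8],[0,0,0,0,0,0,0.8]], "force": 10}}

```text
time_s: 28.9
tool_pos: [0.4936, -0.0071, 0.1112]
tool_rot: [-180.0, -0.0, 10.2]
force: [-0.8, -0.4, -0.0]
grip_width: 0.0537
```

Call:
{"method": "drive_tool", "body": {"commands": [[0,0,-1,0,0,0,0.8],[0,0,-2,0,0,0,0.8],[0,0,-2.5,0,0,0,0.8],[0,0,-2.5,0,0,0,0.8],[0,0,-2.5,0,0,0,0.8],[-1.5,-3,-1,0,0,0,0.8],[-1.5,-3,0,0,0,0,0.8],[0,-3,0,0,0,0,0.8],[0,-3,0,0,0,0,0.8],[0,-3,0,0,0,0,0.8],[0,-2,0,0,0,0,0.8],[0,0,0,0,0,0,0.8],[0,0,0,0,0,0,0.8]]}}

```text
time_s: 29.98
tool_pos: [0.4339, 0.1558, 0.2269]
tool_rot: [180.0, -0.0, 10.3]
force: [0.1, -0.1, -0.0]
grip_width: 0.0698
```

```bash
python3 - <<'E'
from h import *
o=env.get_obs();print(o["time_s"],o["tool_pos"],o["force"],abs(o["joint_velocities"]).max())
c=env.read_camera("scene"); crop(c,"pics/s21.png",170,150,180,145,4)
c=env.read_camera("top"); crop(c,"pics/t21.png",150,110,250,120,3)
E
```

```text
29.9833 [0.4338843  0.15575889 0.22693008] [ 0.10129995 -0.06305242 -0.0279879 ] 2.4195590362044874
```

View pics/s21.png

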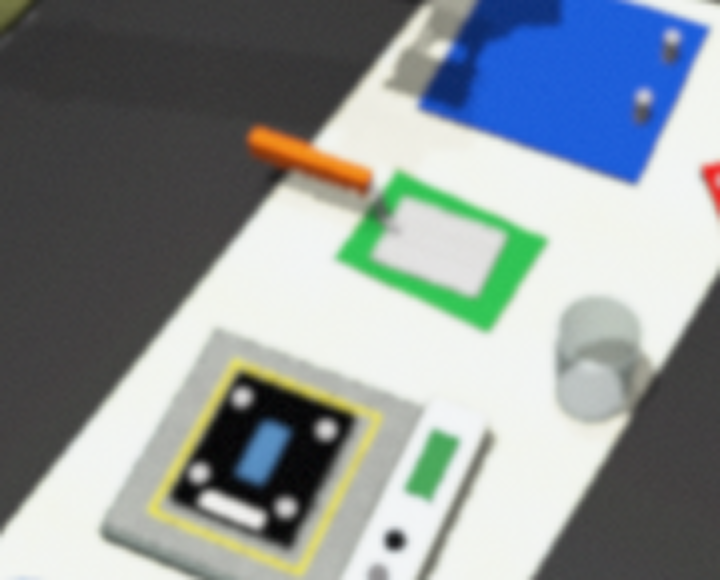

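View pics/t21.png

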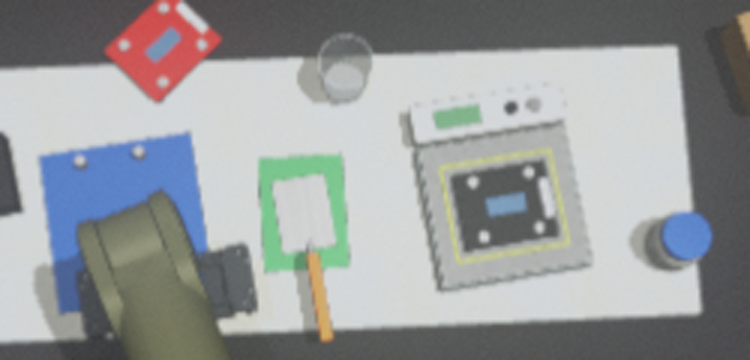

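```bash
python3 - <<'E'
from h import *
B=lambda x:(x*255).astype(np.uint8)
c=env.read_camera("top"); P=PX([(473,182),(528.5,172),(540,227.5),(485,237)],150,110,3)
n=(cast(c,P,.044)[:,:2]*1000-SO)@RS.T;print("top cell",n.mean(0).round(1))
c=env.read_camera("scene"); P=PX([(325.5,430),(285.5,507),(199.5,472),(241.5,397)],170,150,4)
n=(cast(c,P,.044)[:,:2]*1000-SO)@RS.T;print("scene cell",n.mean(0).round(1),n.round(1).tolist())
for nm in("top","scene"):
    c=env.read_camera(nm); im,h=up(c); s,v=h[...,1],h[...,2]
    k=cv2.morphologyEx(roi(B((s<45)&(v>120)),c,[.51,-.045],[.635,.057]),cv2.MORPH_OPEN,np.ones((13,13)))
    print(nm,"blade",rect(c,k,.0055),"mat (571.5,7)")
E
```

```text
top cell [-3.3  0. ]
scene cell [-0.9 -1. ] [[34.7, 34.6], [35.1, -36.8], [-36.6, -36.6], [-36.7, 34.6]]
top blade [567.7   7.1  99.9  71.1  10. ] mat (571.5,7)
scene blade [567.9   5.1  99.1  69.8  10.2] mat (571.5,7)
```

The cell is within about 3 mm of the frame centre and square, and the blade is flat within 5 mm of the mat centre. The gripper is clear of everything, so I'm handing in.

```bash
python3 - <<'E'
from cell import env
print(env.sign_off())
E
```

```text
the job is handed in; nothing more can be done
None
```

The job is done and handed in at about 30 s of the 72 s limit; the sign-off gives no verdict, so these results are from my own checks.

- **Pushing:** The first straight push jammed at about 31 N. I then moved the fingertips along the corner's arc about the right pin, and the cell came flush with both pins. The screw heads in the scene view put it at x ≈ 0.5 mm, y ≈ -16 mm and about 0° in the board frame. Corner picks from the two cameras differed from each other by about 2.5° and 4–5 mm.
- **Lifting and carrying:** I gripped the spatula by its handle, felt for the board to set the blade height, and slid the blade between the runners. In the first few millimetres of the lift the far end looked slightly low. After easing back a few millimetres it carried level.
- **Final checks:** The cell is square in the yellow frame, 1–3 mm from its centre in both views. The blade looks flat on the mat, about 4 mm from the mat's centre. The gripper is clear of everything, and the beaker, rack and jar look where they were, though I didn't re-measure them.

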